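Last dessert pot from the back of the cold pan

TASK

Someone wants the last dessert pot, which is hemmed in by the can, the bottle and the carton at the far side of the cold pan: stand all three drinks on the white board, then set the pot in the round cup well of the meal tray, and then put each drink back in the pan where it stood. Keep everything upright, set things down rather than drop them, and leave the fruit alone.

Things in the scene. Friction and masses are not known exactly. Their poses are not given: they have to be found in the camera images.
- can_center (a point): slim aluminium drinks can, closed, round, 53 mm diameter, 134 mm tall, straight sides from 8 to 124 mm above its base, about 270 g. It stands upright in the cold pan at the start. Origin of this point: its centre, half-way up; z up. Take it in the upper part, so that the gripper's body stays above its top.
- bottle_center (a point): plastic drinks bottle, closed, round body 58 mm diameter and straight from 5 to 114 mm above its base, then a shoulder and a narrow screw cap (31 mm diameter); 142 mm tall in all, about 330 g. Stands in the cold pan at the start. Origin of this point: its centre, half-way up; z up. Take it near the top of the straight body, so that the gripper's body stays above the cap.
- carton_center (a point): gable-top paper drinks carton, square, 56 x 56 mm with flat upright faces up to 102 mm above its base, sloping roof and upright fin to 128 mm, about 270 g. Stands in the cold pan at the start. Origin of this point: its centre, half-way up; z up. x and y are square to its upright faces. Take it near the top of the flat faces, so that the gripper's body stays above the fin.
- pot_center (a point): small round sealed dessert pot with a flat peel-off lid, 60 mm diameter at the lid, 57 mm at the foot, 60 mm tall, about 160 g; much the lowest of the four, at the far side of the cold pan with one drink in front of it (on the robot's side) and one on either side of it, about 10 mm away. Origin of this point: its centre, half-way up; z up. 
- pan: stainless cold pan, fixed, 325 mm (its x) by 265 mm (its y), walls 40 mm high and 3 mm thick, inner floor 3 mm above the counter. Origin: centre of its underside, on the counter; its +x side is the far side, away from the robot. The drinks and the pot stand along its far wall; in its near half lies fruit.
- board: white plastic serving board, fixed on the counter to one side of the pan (left or right), 300 mm (its x) by 200 mm (its y), 15 mm thick, empty. Origin: centre of its underside.
- cup_well (a point): the round cup well of the cream compartment tray, which is fixed on the counter on the other side of the pan from the board. Tray 290 x 220 mm, 22 mm high; the well is 77 mm in diameter and 19 mm deep, the only round one, at the middle of the tray's far part. This point: centre of the well's floor, 3 mm above the counter; x points to the tray's far side.
- apple_center (a point): apple, 66 mm diameter, 64 mm tall, standing in the near half of the pan; to be left alone. Origin of this point: its centre, half-way up; z up. 
- orange_center (a point): orange, 66 mm diameter, 64 mm tall, standing in the near half of the pan; to be left alone. Origin of this point: its centre, half-way up; z up. 
- pear_center (a point): pear, 60 mm diameter, 84 mm tall, standing in the near half of the pan; to be left alone. Origin of this point: its centre, half-way up; z up. 
Not all that is in view belongs to the job. Leave any orange look-alike of the part that bears bottle_center alone.

How it is judged:
On the way, in this order (a step that is already met when the one before it is completed fails the run):
1. the can, the bottle and the carton all stand upright and released on the white board (x of can_center in the frame of board between -0.145 and 0.145 m and y of can_center in the frame of board between -0.095 and 0.095 m and z of can_center in the frame of board between 0.076 and 0.088 m and angle between each of can_center, bottle_center, carton_center's own z axis and vertical below 0.1 rad and contact force between the fingers and can below 0.1 N and linear speed of each of can, bottle, carton below 0.02 m/s and x of bottle_center in the frame of board between -0.145 and 0.145 m and y of bottle_center in the frame of board between -0.095 and 0.095 m and z of bottle_center in the frame of board between 0.08 and 0.092 m and contact force between the fingers and bottle below 0.1 N and x of carton_center in the frame of board between -0.145 and 0.145 m and y of carton_center in the frame of board between -0.095 and 0.095 m and z of carton_center in the frame of board between 0.073 and 0.085 m and contact force between the fingers and carton below 0.1 N), for 0.2 s.
2. the dessert pot stands upright and released in the tray's round cup well (horizontal distance between pot_center and cup_well below 0.012 m and z of pot_center in the frame of cup_well between 0.024 and 0.036 m and angle between pot_center's own z axis and vertical below 0.1 rad and contact force between the fingers and pot below 0.1 N and linear speed of pot below 0.02 m/s), for 0.2 s.
At the end, for the whole second after the job is handed in: The dessert pot stands upright in the cup well, within 12 mm of its centre and on its floor; the can, the bottle and the carton each stand upright in the pan within 15 mm of where they stood at the start (any turn about the vertical will do); all are released and at rest (all of step 2 and distance of each of can_center, bottle_center, carton_center from where it was at the start of the episode below 0.015 m and angle between each of can_center, bottle_center, carton_center's own z axis and vertical below 0.1 rad and contact force between the fingers and can below 0.1 N and linear speed of each of can, bottle, carton below 0.02 m/s and contact force between the fingers and bottle below 0.1 N and contact force between the fingers and carton below 0.1 N); the robot touches nothing.
It fails at once if the can, bottle, carton or pot is tipped over or leaned far (more than 25 degrees) (angle between any of can_center, bottle_center, carton_center, pot_center's own z axis and vertical above 0.44 rad).
It fails at once if the can, bottle, carton or pot is dropped or knocked flying (0.6 m/s or more while not held) ((contact force between the fingers and can below 0.1 N and linear speed of can above 0.6 m/s) or (contact force between the fingers and bottle below 0.1 N and linear speed of bottle above 0.6 m/s) or (contact force between the fingers and carton below 0.1 N and linear speed of carton above 0.6 m/s) or (contact force between the fingers and pot below 0.1 N and linear speed of pot above 0.6 m/s)).
It fails at once if the apple, orange or pear is shifted by more than 25 mm (distance of any of apple_center, orange_center, pear_center from where it was at the start of the episode above 0.025 m).
It also fails if it takes over 141 s, if anything falls off the work surface, if the arm or the gripper's body presses on something with over 40 N, if the wrist force passes 120 N, or if a joint passes its speed limit or range.

ROBOT

A 6-joint arm with a two-finger parallel gripper is mounted at the origin on the work surface. World frame = base frame: x ahead of the robot, y to its left, z up, the work surface at z = 0. Lengths are in m, angles in rad, forces in N, time in s.
With the tool pointing down it reaches from about 0.35 to 0.8 m from the base axis. Payload 7.3 kg.
Tool frame: the origin (TCP) lies on the centre line of the jaws, within the pads' length; the fingertips stand ahead of it and the grasp point (between the pads) is the TCP (bot.tcp_to_tips is the z of the fingertips in the tool frame, in m); z points along the fingers, y is the line along which they close (so a half turn about z gives the same grasp; the last joint's range is limited). The gripper opens to 85 mm and grips with 20 to 120 N. Pads are 22 mm wide; open, the fingers measure 114 mm over their backs; the gripper's body (76 mm by 85 mm) begins 54 mm behind the grasp point. The pads swing forward as they close: fully open they stand 13 mm farther back than shut.
Start: joints at [-1.454, 0.342, 1.524, -0, 1.275, -0.146], TCP at [0.136, -0.507, 0.25] pointing down, gripper open.
Joint ranges: [-2.53, 2.53], [-0.77, 2.02], [0.04, 2.7], [-1, 4.14], [0.28, 2.66], [-3.11, 3.11]. Speed limits (rad/s): [2.57, 2.57, 3.14, 3.14, 3.14, 3.14].

INTERFACE

Orientations are given as [roll, pitch, yaw] about the fixed x, y, z axes, in that order (R = Rz(yaw) Ry(pitch) Rx(roll)).
In Python, from cell import status, viewer, bot gives the robot as it stands.
- The arm moves only by the tool arm_command, never from a script. Its argument "rows" is a list of rows, each an object of numbers: "x", "y", "z": the shift along the tool's x, y, z as a fraction of full scale; "rx", "ry", "rz": the turn, a rotation vector about the tool's x, y, z as a fraction of full scale. In form: [{"x": .., "y": .., "z": .., "rx": .., "ry": .., "rz": ..}, ...]. A call has 1 to 12 rows; each row shifts and turns the commanded pose from where the row before left it, along the tool's axes as they then stand; what a row does not reach is not made up. Full scale, the value 1, is 25 mm for a shift and 0.08 rad for a turn. A row lasts 1/12 s, in which the tool goes at most 41.7 mm and 7.16 degrees, less where a joint would pass 70% of its speed; a pose out of reach is approached as far as the arm can. A call with a number of a shift or a turn outside -1 to 1 is refused whole. A call with a gripper value outside its range is refused whole. "gripper" is the opening, from 0 (shut) to 1 (fully open), set as the call begins (left out, the last holds). The fingers move at their own pace and stop on an object; "newtons" is the grip in N (left out, the last holds). Time passes only in rows, so rows that do not move let the fingers close. It gives the time, the measured TCP pose, the force, the opening and the grip force at its end, in the units of the state.
- status.sense(): the state, without advancing time (a new reading comes with each control period).
- viewer.get_image(name): name is "scene" or "top"; returns a dict with "pixels" (420x560x3 uint8, red, green, blue), "z_map" (420x560 float32, m along the optical axis (not along the pixel's ray), 0 where there is no reading), "K" (3x3 intrinsics, pixels), "pose" (4x4, takes a point from camera to world coordinates). Camera axes: x right, y down, z forward; pixel columns grow to the right and rows downward; lengths in m; the calibration is good to about 2 mm. A picture is of the moment at which its call begins.
- bot.close_job(): hands the job in; it is judged then, once.
The state is a dict: "clock": time; "q": joint angles; "dq": joint speeds; "joint_efforts": joint torques, N m; "eef_pos": TCP position; "tcp_rot": TCP orientation; "contact_force": force on the tool from outside, world axes, zero at the start; "ft_torque": the same for the moment, N m; "gripper_width": finger opening in m; "gripper_force": force on a finger pad.
Only numpy, scipy, OpenCV 4.12 (cv2) and the standard library are available. Lean on these libraries where they do the work, as an engineer would, in place of code of your own. Each camera call takes 0.05 s, during which the arm holds its last target. There are 200 camera calls.

## Working session

There is one attempt and no reset: what is moved stays moved. The work goes in short steps, Python scripts to look and compute and a tool call to move; the robot and the scene stay as the last step left them, time stands still between calls to the robot, and variables do not carry over. Pictures are saved under pics/ and viewed, at most 14 in all, crops included, and the job is handed in when it is done.

Besides the shell and the picture viewer there is one more tool, called after "Call:" as a command line: name --argument value ..., lists and objects as JSON in quotes. arm_command: Moves the arm, as the interface text tells. Its arguments: {"type":"object","properties":{"rows":{"type":"array","items":{"type":"object","properties":{"x":{"type":"number"},"y":{"type":"number"},"z":{"type":"number"},"rx":{"type":"number"},"ry":{"type":"number"},"rz":{"type":"number"}}}},"gripper":{"type":"number"},"newtons":{"type":"number"}},"required":["rows"]}

```bash
ls; mkdir -p pics; python3 - <<'E'
from cell import status, viewer, bot
import cv2,numpy as np
print(status.sense(), bot.tcp_to_tips)
for n in("scene","top"):
    d=viewer.get_image(n); np.savez(f"{n}0.npz",**d)
    cv2.imwrite(f"pics/{n}0.png",d["pixels"][...,::-1]); print(n,d["K"].tolist(),d["pose"].round(3).tolist())
E
```

```text
pics
{'clock': 0.0, 'q': array([-1.45401303e+00,  3.42756180e-01,  1.52502888e+00, -3.13587777e-05,
        1.27543792e+00, -1.46013414e-01]), 'dq': array([-4.78035466e-05, -1.20406933e-03,  1.04659227e-03,  8.77908892e-04,
       -2.21434176e-03, -5.23269154e-04]), 'joint_efforts': array([ 2.41255555e-03, -4.33669710e+01, -2.46012086e+01,  5.81979930e-05,
        7.79636786e-03, -1.80629826e-05]), 'eef_pos': array([ 0.13634599, -0.50658352,  0.24960445]), 'tcp_rot': array([-3.13997531e+00, -2.07537269e-04,  2.62805696e-01]), 'contact_force': array([-0.20727043,  0.24077045, -0.22425077]), 'ft_torque': array([-0.00602032,  0.02578142,  0.00408494]), 'gripper_force': 0.0, 'gripper_width': 0.08574649194475743} 0.019
scene [[490.7043837847836, 0.0, 281.1825928631598], [0.0, 490.7043837847836, 206.02775191696867], [0.0, 0.0, 1.0]] [[0.802, 0.345, -0.488, 1.12], [0.598, -0.471, 0.649, -0.823], [-0.006, -0.812, -0.584, 0.842], [0.0, 0.0, 0.0, 1.0]]
top [[384.2795095580716, 0.0, 278.91430230486895], [0.0, 384.2795095580716, 213.00695539738837], [0.0, 0.0, 1.0]] [[-0.025, -0.994, 0.102, 0.393], [-0.999, 0.023, -0.024, 0.022], [0.022, -0.103, -0.994, 0.888], [0.0, 0.0, 0.0, 1.0]]
```

View pics/top0.png

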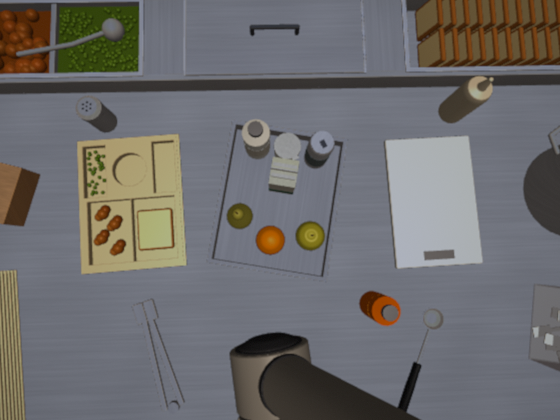

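View pics/scene0.png

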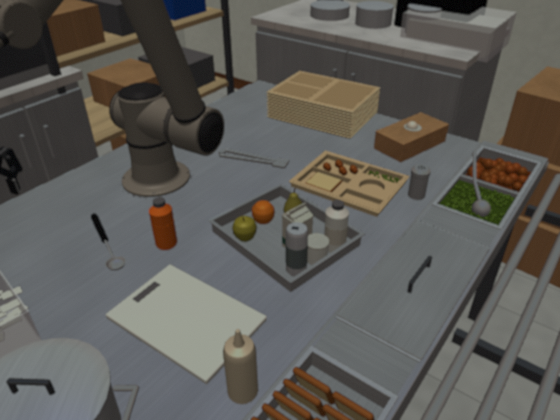

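The top view shows the bottle (256,133, dark cap), pot (287,146), can (321,146) and carton (284,175) in the pan. The board is at right (433,200) and the tray at left, with its well at (130,170). Possible mix-ups for the bottle are the orange bottle (385,310) and the squeeze bottle (478,92); for the pot, the pepper shaker (90,108). By the description I choose the items along the pan's far wall.

```bash
cat > h.py <<'E'
import numpy as np,cv2
def cloud(d):
    z=d["z_map"];K=d["K"];v,u=np.mgrid[:z.shape[0],:z.shape[1]]
    P=np.stack([(u-K[0,2])*z/K[0,0],(v-K[1,2])*z/K[1,1],z],-1)
    return P@d["pose"][:3,:3].T+d["pose"][:3,3]
def ray(d,u,v,h):
    r=d["pose"][:3,:3]@np.linalg.solve(d["K"],[u,v,1]);c=d["pose"][:3,3]
    return c+r*(h-c[2])/r[2]
E
python3 - <<'E'
from h import *
t=np.load("top0.npz");s=np.load("scene0.npz")
C=cloud(t);S=cloud(s)
for u,v in[(256,129),(287,142),(323,146),(284,163),(284,175),(240,214),(270,240),(311,235),(130,170),(433,180),(300,200),(350,300)]: print(u,v,C[v,u].round(3))
img=t["pixels"][110:280,200:360,::-1];a=cv2.resize(img,None,fx=4,fy=4,interpolation=2)[:600]
b=cv2.resize(s["pixels"][180:290,200:370,::-1],None,fx=4,fy=4,interpolation=2)
cv2.imwrite("pics/crop_top.png",a);cv2.imwrite("pics/crop_scene.png",b)
# merge clouds: xy in pan zone per height
for nm,X in(("top",C),("scene",S)):
    P=X.reshape(-1,3);P=P[(P[:,0]>.4)&(P[:,0]<.68)&(abs(P[:,1])<.16)&(P[:,2]>.045)]
    W=300;im=np.zeros((W,W),np.float32)
    for p in P:
        i=int((0.7-p[0])*1000);j=int((.15-p[1])*1000)
        if 0<=i<W and 0<=j<W: im[i,j]=max(im[i,j],p[2])
    cv2.imwrite(f"pics/h_{nm}.png",cv2.resize(cv2.applyColorMap((im/.16*255).clip(0,255).astype(np.uint8),2),None,fx=2,fy=2,interpolation=0))
E
```

```text
256 129 [0.639 0.045 0.143]
287 142 [ 0.635 -0.02   0.062]
323 146 [ 0.602 -0.088  0.141]
284 163 [ 0.576 -0.01   0.111]
284 175 [ 0.55  -0.009  0.118]
240 214 [0.476 0.084 0.083]
270 240 [0.42  0.022 0.067]
311 235 [ 0.428 -0.065  0.07 ]
130 170 [0.593 0.344 0.002]
433 180 [ 0.552 -0.36   0.014]
300 200 [ 0.513 -0.05   0.002]
350 300 [ 0.281 -0.157  0.001]
```

View pics/crop_top.png

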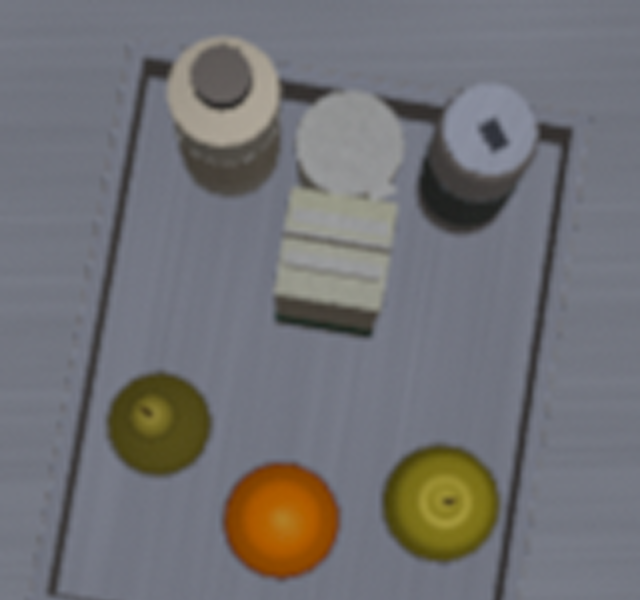

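View pics/crop_scene.png

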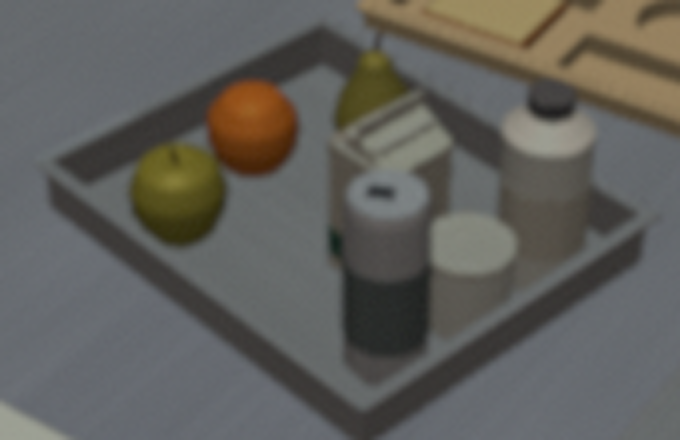

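View pics/h_top.png

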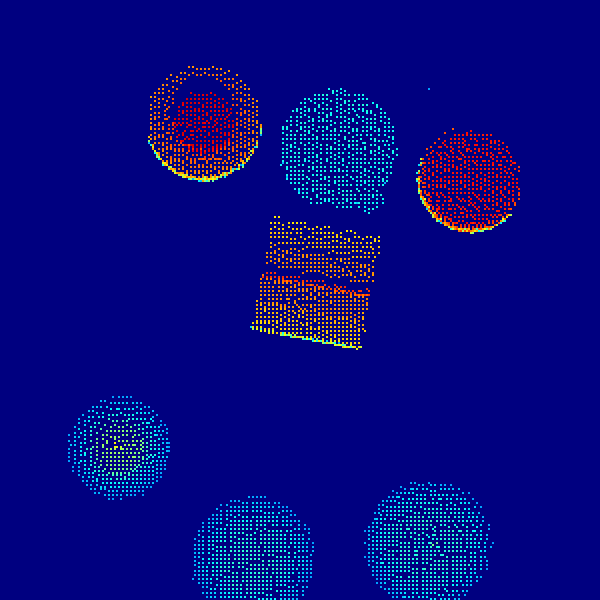

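```bash
python3 - <<'E'
from h import *
for nm in("top","scene"):
    d=np.load(nm+"0.npz");X=cloud(d).reshape(-1,3)
    def sel(c,r,z0,z1): return X[(np.hypot(X[:,0]-c[0],X[:,1]-c[1])<r)&(X[:,2]>z0)&(X[:,2]<z1)]
    def circ(n,c,r,z0,z1):
        P=sel(c,r,z0,z1)
        if len(P)<20: print(nm,n,"few",len(P));return
        e=cv2.minEnclosingCircle((P[:,:2]*1000).astype(np.float32)); print(nm,n,len(P),"enc",np.round(e[0],1),round(e[1],1),"mean",(P.mean(0)*1000).round(1))
    circ("can",(.61,-.085),.037,.05,.16); circ("cantop",(.61,-.085),.037,.132,.16)
    circ("bottle",(.638,.048),.037,.05,.16); circ("cap",(.638,.048),.037,.138,.16)
    circ("pot",(.627,-.02),.04,.055,.07)
    circ("pear",(.476,.09),.04,.02,.1);circ("orange",(.42,.022),.045,.02,.1);circ("apple",(.428,-.065),.045,.02,.1)
    P=sel((.56,-.008),.05,.085,.15);r=cv2.minAreaRect((P[:,:2]*1000).astype(np.float32));print(nm,"carton",len(P),r)
    F=sel((.56,-.008),.05,.121,.15);print("fin",F.mean(0).round(4),len(F))
    B=X[(X[:,2]>.010)&(X[:,2]<.02)&(X[:,1]<-.2)&(X[:,1]>-.5)&(X[:,0]>.38)&(X[:,0]<.72)];print(nm,"board",cv2.minAreaRect((B[:,:2]*1000).astype(np.float32)),len(B),B.mean(0))
    T=X[(X[:,2]>.015)&(X[:,2]<.03)&(X[:,1]>.18)&(X[:,1]<.5)&(X[:,0]>.35)&(X[:,0]<.72)];print(nm,"tray",cv2.minAreaRect((T[:,:2]*1000).astype(np.float32)),len(T))
    circ("well",(.593,.344),.037,-.01,.009)
    w=X[(X[:,2]>.03)&(X[:,2]<.044)&(abs(X[:,1])<.2)&(X[:,0]>.35)&(X[:,0]<.75)];print(nm,"pan",cv2.minAreaRect((w[:,:2]*1000).astype(np.float32)),len(w))
E
```

```text
top can 745 enc [610.4 -85.1] 26.8 mean [603.4 -81.9 121.9]
top cantop 454 enc [609.9 -85.1] 24.7 mean [609.7 -85.3 137. ]
top bottle 814 enc [638.4  48.4] 29.4 mean [629.9  47.  117.8]
top cap 193 enc [639.   47.8] 15.7 mean [638.   48.  144.9]
top pot 582 enc [623.5 -21.1] 32.7 mean [624.7 -19.4  63.1]
top pear 530 enc [476.2  90.3] 29.0 mean [473.4  88.3  59.4]
top orange 668 enc [420.9  23.4] 32.3 mean [419.9  23.5  58.5]
top apple 714 enc [427.1 -71. ] 39.0 mean [426.8 -64.9  58.8]
top carton 767 ((558.289306640625, -8.228240966796875), (55.32097625732422, 57.81877517700195), 79.39892578125)
fin [ 0.5575 -0.0076  0.1285] 81
top board ((546.9173583984375, -353.94024658203125), (340.951904296875, 201.13336181640625), 2.2285566329956055) 9982 [ 0.51495188 -0.35440333  0.01483647]
top tray ((541.46240234375, 337.4956970214844), (357.4791564941406, 233.35301208496094), 3.3862693309783936) 7468
top well 775 enc [592.8 344.2] 36.7 mean [592.4 344.2   3.5]
top pan ((511.27764892578125, 2.83251953125), (265.38861083984375, 325.2557373046875), 79.3305435180664) 2108
scene can 842 enc [614
[... 387 characters left out ...]
 15.6] 31.6 mean [433.6   7.4  49. ]
scene apple 488 enc [435.6 -76.7] 34.1 mean [440.7 -79.6  50.9]
scene carton 450 ((560.7503051757812, -12.422370910644531), (59.05576705932617, 60.04924011230469), 79.72639465332031)
fin [ 0.5613 -0.0131  0.1268] 60
scene board ((546.5056762695312, -358.2765197753906), (339.40655517578125, 202.7027130126953), 2.1618168354034424) 8557 [ 0.52215744 -0.36713138  0.01417813]
scene tray ((543.187744140625, 333.8173828125), (358.4205017089844, 242.43223571777344), 3.823448419570923) 2238
scene well 183 enc [588.2 350.4] 33.7 mean [586.7 353.9   2.3]
scene pan ((513.1915893554688, 0.5389404296875), (270.69158935546875, 329.9496765136719), 79.17546844482422) 1609
```

```bash
cat >> h.py <<'E'
def to(*tg):
    "units (25 mm) along tool axes from the pose now to each world target in turn"
    from cell import status
    from scipy.spatial.transform import Rotation as Ro
    s=status.sense();p=np.array(s["eef_pos"]);R=Ro.from_euler("xyz",s["tcp_rot"]).as_matrix()
    print("t",round(s["clock"],2),"pos",p.round(4),"rot",s["tcp_rot"].round(4),"w",round(s["gripper_width"],4),"F",s["contact_force"].round(1),round(s["gripper_force"],1))
    for g in tg:
        g=np.array(g);u=R.T@(g-p)/.025;print("->",g,"units",u.round(2));p=g
E
python3 - <<'E'
from h import *
t=np.load("top0.npz");c=[ray(t,u,v,.015) for u,v in[(386,139),(468,136),(481,262),(396,267)]]
print(np.round(c,3),np.mean(c,0)); C=cloud(t)
for q in[(485,83),(475,95),(90,105)]: print(C[q[1],q[0]].round(3))
from scipy.spatial.transform import Rotation as Ro
# after yaw change to -0.186: units
R=Ro.from_euler("xyz",[np.pi,0,-.186]).as_matrix()
print(R.T@(np.array([.611,-.087,.21])-[.136,-.507,.25])/.025)
E
```

```text
[[ 0.651 -0.255  0.015]
 [ 0.655 -0.45   0.015]
 [ 0.36  -0.457  0.015]
 [ 0.354 -0.262  0.015]] [ 0.50496436 -0.35591983  0.015     ]
[ 0.718 -0.413  0.163]
[ 0.705 -0.405  0.137]
[0.711 0.393 0.1  ]
[ 15.5654709  -20.02388863   1.6       ]
```

Call:
arm_command --rows '[{"rz": 0.5},{"rz": 1},{"rz": 1},{"rz": 1},{"rz": 1},{"rz": 1},{"rz": 0.1},{}]' --gripper 1 --newtons 40

```text
invalid input at $.rows[0]: expected keys x, y, z, rx, ry, rz
```

Call:
arm_command --rows '[{"x": 0,"y": 0,"z": 0,"rx": 0,"ry": 0,"rz": 0.5},{"x": 0,"y": 0,"z": 0,"rx": 0,"ry": 0,"rz": 1},{"x": 0,"y": 0,"z": 0,"rx": 0,"ry": 0,"rz": 1},{"x": 0,"y": 0,"z": 0,"rx": 0,"ry": 0,"rz": 1},{"x": 0,"y": 0,"z": 0,"rx": 0,"ry": 0,"rz": 1},{"x": 0,"y": 0,"z": 0,"rx": 0,"ry": 0,"rz": 1},{"x": 0,"y": 0,"z": 0,"rx": 0,"ry": 0,"rz": 0.1},{"x": 0,"y": 0,"z": 0,"rx": 0,"ry": 0,"rz": 0}]' --gripper 1 --newtons 40

```text
clock: 0.77
eef_pos: [0.1364, -0.5068, 0.25]
tcp_rot: [-3.141, 0.0, -0.183]
contact_force: [-0.5, 0.2, -0.8]
gripper_width: 0.0853
gripper_force: 0.0
```

Call:
arm_command --rows '[{"x": 0.3,"y": -0.4,"z": 0,"rx": 0,"ry": 0,"rz": 0},{"x": 0.6,"y": -0.75,"z": 0,"rx": 0,"ry": 0,"rz": 0},{"x": 0.6,"y": -0.75,"z": 0,"rx": 0,"ry": 0,"rz": 0},{"x": 0.6,"y": -0.75,"z": 0,"rx": 0,"ry": 0,"rz": 0},{"x": 0.6,"y": -0.75,"z": 0,"rx": 0,"ry": 0,"rz": 0},{"x": 0.6,"y": -0.75,"z": 0,"rx": 0,"ry": 0,"rz": 0},{"x": 0.6,"y": -0.75,"z": 0,"rx": 0,"ry": 0,"rz": 0},{"x": 0.6,"y": -0.75,"z": 0,"rx": 0,"ry": 0,"rz": 0},{"x": 0.6,"y": -0.75,"z": 0,"rx": 0,"ry": 0,"rz": 0},{"x": 0.6,"y": -0.75,"z": 0,"rx": 0,"ry": 0,"rz": 0},{"x": 0.6,"y": -0.75,"z": 0,"rx": 0,"ry": 0,"rz": 0},{"x": 0.6,"y": -0.75,"z": 0,"rx": 0,"ry": 0,"rz": 0}]'

```text
clock: 1.77
eef_pos: [0.3468, -0.3244, 0.2503]
tcp_rot: [-3.141, -0.0, -0.183]
contact_force: [0.3, -0.3, 0.6]
gripper_width: 0.0853
gripper_force: 0.0
```

```bash
python3 -c "
from h import *
to((.611,-.087,.25),(.611,-.087,.095))"
```

```text
t 1.77 pos [ 0.3468 -0.3244  0.2503] rot [-3.1414e+00 -1.0000e-04 -1.8310e-01] w 0.0853 F [ 0.3 -0.3  0.6] 0.0
-> [ 0.611 -0.087  0.25 ] units [  8.66 -11.26   0.02]
-> [ 0.611 -0.087  0.095] units [-0.   0.   6.2]
```

Call:
arm_command --rows '[{"x": 0.72,"y": -0.94,"z": 0,"rx": 0,"ry": 0,"rz": 0},{"x": 0.72,"y": -0.94,"z": 0,"rx": 0,"ry": 0,"rz": 0},{"x": 0.72,"y": -0.94,"z": 0,"rx": 0,"ry": 0,"rz": 0},{"x": 0.72,"y": -0.94,"z": 0,"rx": 0,"ry": 0,"rz": 0},{"x": 0.72,"y": -0.94,"z": 0,"rx": 0,"ry": 0,"rz": 0},{"x": 0.72,"y": -0.94,"z": 0,"rx": 0,"ry": 0,"rz": 0},{"x": 0.72,"y": -0.94,"z": 0,"rx": 0,"ry": 0,"rz": 0},{"x": 0.72,"y": -0.94,"z": 0,"rx": 0,"ry": 0,"rz": 0},{"x": 0.72,"y": -0.94,"z": 0,"rx": 0,"ry": 0,"rz": 0},{"x": 0.72,"y": -0.94,"z": 0,"rx": 0,"ry": 0,"rz": 0},{"x": 0.72,"y": -0.94,"z": 0,"rx": 0,"ry": 0,"rz": 0},{"x": 0,"y": 0,"z": 0,"rx": 0,"ry": 0,"rz": 0}]'

```text
clock: 2.77
eef_pos: [0.5905, -0.104, 0.2498]
tcp_rot: [-3.14, -0.001, -0.179]
contact_force: [-1.0, 0.7, -1.4]
gripper_width: 0.0852
gripper_force: 0.0
```

```bash
python3 - <<'E'
from h import *
to((.611,-.087,.25),(.611,-.087,.095))
from cell import viewer
a=[]
for n in("top","scene"):
    d=viewer.get_image(n);np.savez(n+"1.npz",**d);a.append(d["pixels"][...,::-1])
cv2.imwrite("pics/above.png",cv2.resize(np.hstack(a),(800,300)))
E
```

```text
t 2.77 pos [ 0.5905 -0.104   0.2498] rot [-3.1397e+00 -8.0000e-04 -1.7940e-01] w 0.0852 F [-1.   0.7 -1.4] 0.0
-> [ 0.611 -0.087  0.25 ] units [ 0.68 -0.82 -0.01]
-> [ 0.611 -0.087  0.095] units [-0.    0.01  6.2 ]
```

View pics/above.png

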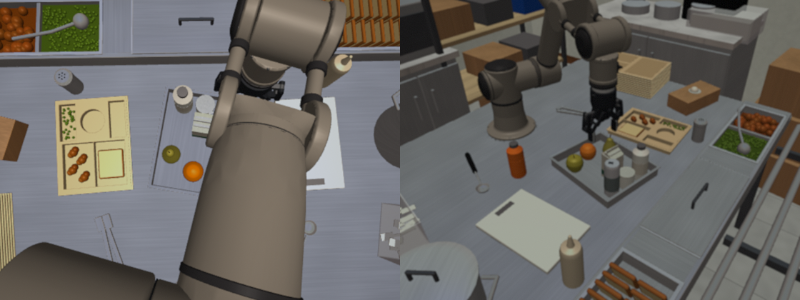

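Picture: the gripper hangs just short of the can. The arm hides the can in the top view, but the scene view shows the free space around it. I'll correct the position and descend.

Call:
arm_command --rows '[{"x": 0.34,"y": -0.41,"z": 0,"rx": 0,"ry": 0,"rz": 0},{"x": 0.34,"y": -0.41,"z": 0,"rx": 0,"ry": 0,"rz": 0},{"x": 0,"y": 0,"z": 0.7,"rx": 0,"ry": 0,"rz": 0},{"x": 0,"y": 0,"z": 0.8,"rx": 0,"ry": 0,"rz": 0},{"x": 0,"y": 0,"z": 0,"rx": 0,"ry": 0,"rz": 0},{"x": 0,"y": 0,"z": 0,"rx": 0,"ry": 0,"rz": 0}]'

```text
clock: 3.37
eef_pos: [0.6073, -0.092, 0.2123]
tcp_rot: [3.142, 0.003, -0.186]
contact_force: [-0.0, -0.2, 0.6]
gripper_width: 0.0854
gripper_force: 0.0
```

```bash
python3 - <<'E'
from h import *
to((.611,-.087,.25),(.611,-.087,.095))
from cell import viewer
d=viewer.get_image("scene");np.savez("scene2.npz",**d)
cv2.imwrite("pics/above2.png",cv2.resize(d["pixels"][100:300,200:400,::-1],None,fx=3,fy=3))
E
```

```text
t 3.37 pos [ 0.6073 -0.092   0.2123] rot [ 3.1416e+00  2.7000e-03 -1.8570e-01] w 0.0854 F [-0.  -0.2  0.6] 0.0
-> [ 0.611 -0.087  0.25 ] units [ 0.11 -0.22 -1.51]
-> [ 0.611 -0.087  0.095] units [ 0.02 -0.    6.2 ]
```

View pics/above2.png

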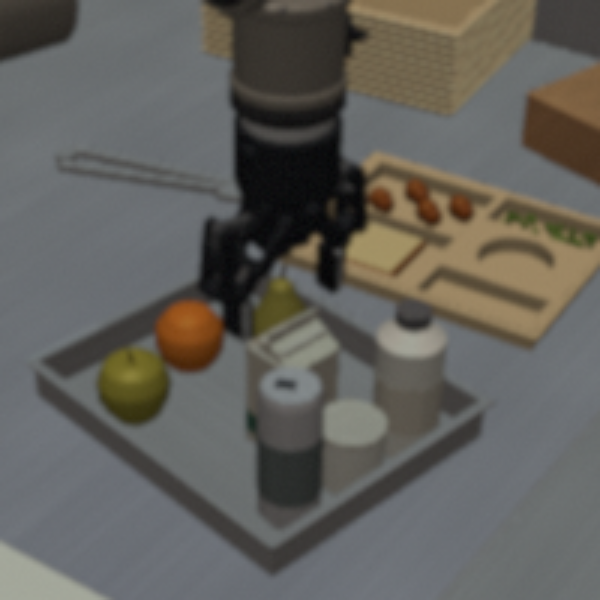

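The fingers straddle the can's line, with tips at crop (233,330) and (330,287), i.e. a full-image midpoint of (294,203). I'll use that to check the camera bias.

```bash
python3 - <<'E'
from h import *
d=np.load("scene2.npz")
for z in(.19,.2,.206): print(ray(d,293.7,202.7,z))
X=cloud(d).reshape(-1,3);P=X[(X[:,2]>.17)&(X[:,2]<.225)&(np.hypot(X[:,0]-.607,X[:,1]+.092)<.08)]
print(P.min(0),P.max(0),len(P))
E
```

```text
[ 0.59096748 -0.07135373  0.19      ]
[ 0.59908392 -0.08288234  0.2       ]
[ 0.60395379 -0.0897995   0.206     ]
[ 0.5898956  -0.14887759  0.20441842] [ 0.62937171 -0.04003731  0.22481226] 119
```

Call:
arm_command --rows '[{"x": 0.1,"y": -0.1,"z": 0.5,"rx": 0,"ry": 0,"rz": 0},{"x": 0,"y": -0.1,"z": 0.8,"rx": 0,"ry": 0,"rz": 0},{"x": 0,"y": 0,"z": 0.8,"rx": 0,"ry": 0,"rz": 0},{"x": 0,"y": 0,"z": 0,"rx": 0,"ry": 0,"rz": 0},{"x": 0,"y": 0,"z": 0,"rx": 0,"ry": 0,"rz": 0}]'

```text
clock: 3.83
eef_pos: [0.6116, -0.0871, 0.1599]
tcp_rot: [-3.142, 0.001, -0.185]
contact_force: [1.0, 0.1, 0.9]
gripper_width: 0.0854
gripper_force: 0.0
```

```bash
python3 -c "
from h import *
to((.611,-.087,.16),(.611,-.087,.096))"
```

```text
t 3.83 pos [ 0.6116 -0.0871  0.1599] rot [-3.1416e+00  1.4000e-03 -1.8530e-01] w 0.0854 F [1.  0.1 0.9] 0.0
-> [ 0.611 -0.087  0.16 ] units [-0.02 -0.   -0.  ]
-> [ 0.611 -0.087  0.096] units [0.   0.   2.56]
```

Call:
arm_command --rows '[{"x": 0,"y": 0,"z": 0.5,"rx": 0,"ry": 0,"rz": 0},{"x": 0,"y": 0,"z": 0.7,"rx": 0,"ry": 0,"rz": 0},{"x": 0,"y": 0,"z": 0.7,"rx": 0,"ry": 0,"rz": 0},{"x": 0,"y": 0,"z": 0.66,"rx": 0,"ry": 0,"rz": 0},{"x": 0,"y": 0,"z": 0,"rx": 0,"ry": 0,"rz": 0},{"x": 0,"y": 0,"z": 0,"rx": 0,"ry": 0,"rz": 0}]'

```text
clock: 4.33
eef_pos: [0.6123, -0.0873, 0.0972]
tcp_rot: [3.141, -0.001, -0.185]
contact_force: [-0.2, -0.1, 1.0]
gripper_width: 0.0854
gripper_force: 0.0
```

Call:
arm_command --rows '[{"x": 0,"y": 0,"z": 0,"rx": 0,"ry": 0,"rz": 0},{"x": 0,"y": 0,"z": 0,"rx": 0,"ry": 0,"rz": 0},{"x": 0,"y": 0,"z": 0,"rx": 0,"ry": 0,"rz": 0},{"x": 0,"y": 0,"z": 0,"rx": 0,"ry": 0,"rz": 0},{"x": 0,"y": 0,"z": 0,"rx": 0,"ry": 0,"rz": 0},{"x": 0,"y": 0,"z": 0,"rx": 0,"ry": 0,"rz": 0},{"x": 0,"y": 0,"z": 0,"rx": 0,"ry": 0,"rz": 0},{"x": 0,"y": 0,"z": 0,"rx": 0,"ry": 0,"rz": 0}]' --gripper 0.3 --newtons 40

```text
clock: 5.0
eef_pos: [0.6127, -0.0876, 0.0981]
tcp_rot: [3.141, -0.003, -0.185]
contact_force: [-1.3, -1.0, 6.1]
gripper_width: 0.0516
gripper_force: 41.6
```

```bash
python3 -c "
from h import *
to((.611,-.087,.18),(.505,-.358,.18),(.505,-.358,.108))"
```

```text
t 5.0 pos [ 0.6127 -0.0876  0.0981] rot [ 3.141e+00 -3.100e-03 -1.852e-01] w 0.0516 F [-1.3 -1.   6.1] 41.6
-> [ 0.611 -0.087  0.18 ] units [-0.06 -0.01 -3.28]
-> [ 0.505 -0.358  0.18 ] units [-2.17 11.44  0.  ]
-> [ 0.505 -0.358  0.108] units [-0.01 -0.    2.88]
```

Call:
arm_command --rows '[{"x": 0,"y": 0,"z": -0.2,"rx": 0,"ry": 0,"rz": 0},{"x": 0,"y": 0,"z": -0.5,"rx": 0,"ry": 0,"rz": 0},{"x": 0,"y": 0,"z": -0.8,"rx": 0,"ry": 0,"rz": 0},{"x": 0,"y": 0,"z": -0.8,"rx": 0,"ry": 0,"rz": 0},{"x": 0,"y": 0,"z": -0.6,"rx": 0,"ry": 0,"rz": 0},{"x": 0,"y": 0.2,"z": -0.4,"rx": 0,"ry": 0,"rz": 0},{"x": -0.1,"y": 0.5,"z": 0,"rx": 0,"ry": 0,"rz": 0},{"x": -0.2,"y": 0.8,"z": 0,"rx": 0,"ry": 0,"rz": 0},{"x": -0.2,"y": 0.9,"z": 0,"rx": 0,"ry": 0,"rz": 0},{"x": -0.2,"y": 0.9,"z": 0,"rx": 0,"ry": 0,"rz": 0},{"x": -0.2,"y": 0.9,"z": 0,"rx": 0,"ry": 0,"rz": 0},{"x": -0.2,"y": 0.9,"z": 0,"rx": 0,"ry": 0,"rz": 0}]'

```text
clock: 6.0
eef_pos: [0.5596, -0.2089, 0.1774]
tcp_rot: [-3.141, 0.003, -0.186]
contact_force: [-0.3, 0.1, -3.2]
gripper_width: 0.052
gripper_force: 42.5
```

Call:
arm_command --rows '[{"x": -0.2,"y": 0.9,"z": 0,"rx": 0,"ry": 0,"rz": 0},{"x": -0.2,"y": 0.9,"z": 0,"rx": 0,"ry": 0,"rz": 0},{"x": -0.2,"y": 0.9,"z": 0,"rx": 0,"ry": 0,"rz": 0},{"x": -0.2,"y": 0.9,"z": 0,"rx": 0,"ry": 0,"rz": 0},{"x": -0.2,"y": 0.9,"z": 0,"rx": 0,"ry": 0,"rz": 0},{"x": -0.2,"y": 0.8,"z": 0,"rx": 0,"ry": 0,"rz": 0},{"x": -0.1,"y": 0.5,"z": 0,"rx": 0,"ry": 0,"rz": 0},{"x": 0,"y": 0.2,"z": 0,"rx": 0,"ry": 0,"rz": 0},{"x": 0,"y": 0,"z": 0,"rx": 0,"ry": 0,"rz": 0},{"x": 0,"y": 0,"z": 0,"rx": 0,"ry": 0,"rz": 0}]'

```text
clock: 6.83
eef_pos: [0.5017, -0.3483, 0.1783]
tcp_rot: [-3.141, 0.001, -0.185]
contact_force: [0.3, -0.1, -2.5]
gripper_width: 0.0521
gripper_force: 42.5
```

```bash
python3 -c "
from h import *
to((.505,-.358,.18),(.505,-.358,.111))"
```

```text
t 6.83 pos [ 0.5017 -0.3483  0.1783] rot [-3.1407e+00  7.0000e-04 -1.8550e-01] w 0.0521 F [ 0.3 -0.1 -2.5] 42.5
-> [ 0.505 -0.358  0.18 ] units [ 0.2   0.36 -0.07]
-> [ 0.505 -0.358  0.111] units [0.   0.   2.76]
```

Call:
arm_command --rows '[{"x": 0.1,"y": 0.2,"z": 0.3,"rx": 0,"ry": 0,"rz": 0},{"x": 0,"y": 0,"z": 0.6,"rx": 0,"ry": 0,"rz": 0},{"x": 0,"y": 0,"z": 0.6,"rx": 0,"ry": 0,"rz": 0},{"x": 0,"y": 0,"z": 0.6,"rx": 0,"ry": 0,"rz": 0},{"x": 0,"y": 0,"z": 0.35,"rx": 0,"ry": 0,"rz": 0},{"x": 0,"y": 0,"z": 0.15,"rx": 0,"ry": 0,"rz": 0},{"x": 0,"y": 0,"z": 0.08,"rx": 0,"ry": 0,"rz": 0},{"x": 0,"y": 0,"z": 0.04,"rx": 0,"ry": 0,"rz": 0},{"x": 0,"y": 0,"z": 0,"rx": 0,"ry": 0,"rz": 0},{"x": 0,"y": 0,"z": 0,"rx": 0,"ry": 0,"rz": 0}]'

```text
clock: 7.67
eef_pos: [0.5037, -0.3544, 0.1116]
tcp_rot: [3.141, -0.001, -0.185]
contact_force: [-0.4, 0.4, -2.9]
gripper_width: 0.0513
gripper_force: 42.5
```

Call:
arm_command --rows '[{"x": 0,"y": 0,"z": 0.04,"rx": 0,"ry": 0,"rz": 0},{"x": 0,"y": 0,"z": 0.04,"rx": 0,"ry": 0,"rz": 0},{"x": 0,"y": 0,"z": 0,"rx": 0,"ry": 0,"rz": 0}]'

```text
clock: 7.92
eef_pos: [0.5037, -0.3546, 0.1101]
tcp_rot: [3.141, -0.002, -0.185]
contact_force: [-0.5, 1.3, 4.0]
gripper_width: 0.052
gripper_force: 42.9
```

Call:
arm_command --rows '[{"x": 0,"y": 0,"z": 0,"rx": 0,"ry": 0,"rz": 0},{"x": 0,"y": 0,"z": 0,"rx": 0,"ry": 0,"rz": 0},{"x": 0,"y": 0,"z": 0,"rx": 0,"ry": 0,"rz": 0},{"x": 0,"y": 0,"z": 0,"rx": 0,"ry": 0,"rz": 0},{"x": 0,"y": 0,"z": 0,"rx": 0,"ry": 0,"rz": 0},{"x": 0,"y": 0,"z": -0.4,"rx": 0,"ry": 0,"rz": 0},{"x": 0,"y": 0,"z": -0.8,"rx": 0,"ry": 0,"rz": 0},{"x": 0,"y": 0,"z": -1,"rx": 0,"ry": 0,"rz": 0},{"x": 0,"y": 0,"z": -1,"rx": 0,"ry": 0,"rz": 0},{"x": 0,"y": 0,"z": -1,"rx": 0,"ry": 0,"rz": 0},{"x": 0,"y": 0,"z": -0.8,"rx": 0,"ry": 0,"rz": 0},{"x": 0,"y": 0,"z": -0.5,"rx": 0,"ry": 0,"rz": 0}]' --gripper 1

```text
clock: 8.92
eef_pos: [0.5038, -0.3546, 0.2501]
tcp_rot: [3.139, -0.004, -0.185]
contact_force: [0.4, 0.8, -0.6]
gripper_width: 0.0853
gripper_force: 0.0
```

Call:
arm_command --rows '[{"x": 0.1,"y": -0.5,"z": 0,"rx": 0,"ry": 0,"rz": 0},{"x": 0.14,"y": -1,"z": 0,"rx": 0,"ry": 0,"rz": 0},{"x": 0.14,"y": -1,"z": 0,"rx": 0,"ry": 0,"rz": 0},{"x": 0.14,"y": -1,"z": 0,"rx": 0,"ry": 0,"rz": 0},{"x": 0.14,"y": -1,"z": 0,"rx": 0,"ry": 0,"rz": 0},{"x": 0.14,"y": -1,"z": 0,"rx": 0,"ry": 0,"rz": 0},{"x": 0.14,"y": -1,"z": 0,"rx": 0,"ry": 0,"rz": 0},{"x": 0.14,"y": -1,"z": 0,"rx": 0,"ry": 0,"rz": 0},{"x": 0.14,"y": -1,"z": 0,"rx": 0,"ry": 0,"rz": 0},{"x": 0.14,"y": -1,"z": 0,"rx": 0,"ry": 0,"rz": 0},{"x": 0.14,"y": -1,"z": 0,"rx": 0,"ry": 0,"rz": 0},{"x": 0.14,"y": -1,"z": 0,"rx": 0,"ry": 0,"rz": 0}]'

```text
clock: 9.92
eef_pos: [0.5963, -0.0768, 0.2455]
tcp_rot: [-3.141, 0.002, -0.185]
contact_force: [0.7, -1.3, 0.5]
gripper_width: 0.0856
gripper_force: 0.0
```

Call:
arm_command --rows '[{"x": 0.14,"y": -1,"z": 0,"rx": 0,"ry": 0,"rz": 0},{"x": 0.14,"y": -1,"z": 0,"rx": 0,"ry": 0,"rz": 0},{"x": 0.14,"y": -1,"z": 0,"rx": 0,"ry": 0,"rz": 0},{"x": 0.14,"y": -1,"z": 0,"rx": 0,"ry": 0,"rz": 0},{"x": 0.14,"y": -1,"z": 0,"rx": 0,"ry": 0,"rz": 0},{"x": 0,"y": -0.3,"z": 0,"rx": 0,"ry": 0,"rz": 0},{"x": 0,"y": 0,"z": 0,"rx": 0,"ry": 0,"rz": 0},{"x": 0,"y": 0,"z": 0,"rx": 0,"ry": 0,"rz": 0}]'

```text
clock: 10.58
eef_pos: [0.6376, 0.0482, 0.2456]
tcp_rot: [3.141, 0.001, -0.184]
contact_force: [-0.8, -0.5, -0.3]
gripper_width: 0.0854
gripper_force: 0.0
```

```bash
python3 - <<'E'
from h import *
to((.64,.046,.18),(.64,.046,.102))
from cell import viewer
d=viewer.get_image("scene");np.savez("scene3.npz",**d)
X=cloud(d).reshape(-1,3);P=X[(np.hypot(X[:,0]-.504,X[:,1]+.354)<.05)&(X[:,2]>.14)]
print("can on board",P.mean(0),len(P),P[:,2].max())
E
```

```text
t 10.58 pos [0.6376 0.0482 0.2456] rot [ 3.1408e+00  1.2000e-03 -1.8410e-01] w 0.0854 F [-0.8 -0.5 -0.3] 0.0
-> [0.64  0.046 0.18 ] units [0.11 0.07 2.63]
-> [0.64  0.046 0.102] units [ 0.   -0.    3.12]
can on board [ 0.50761107 -0.35889929  0.14715023] 377 0.1526040577542589
```

Call:
arm_command --rows '[{"x": 0.1,"y": 0.05,"z": 0.4,"rx": 0,"ry": 0,"rz": 0},{"x": 0,"y": 0,"z": 0.8,"rx": 0,"ry": 0,"rz": 0},{"x": 0,"y": 0,"z": 0.9,"rx": 0,"ry": 0,"rz": 0},{"x": 0,"y": 0,"z": 0.9,"rx": 0,"ry": 0,"rz": 0},{"x": 0,"y": 0,"z": 0.9,"rx": 0,"ry": 0,"rz": 0},{"x": 0,"y": 0,"z": 0.8,"rx": 0,"ry": 0,"rz": 0},{"x": 0,"y": 0,"z": 0.6,"rx": 0,"ry": 0,"rz": 0},{"x": 0,"y": 0,"z": 0.4,"rx": 0,"ry": 0,"rz": 0},{"x": 0,"y": 0,"z": 0.05,"rx": 0,"ry": 0,"rz": 0},{"x": 0,"y": 0,"z": 0,"rx": 0,"ry": 0,"rz": 0}]'

```text
clock: 11.47
eef_pos: [0.6402, 0.0454, 0.102]
tcp_rot: [3.141, 0.001, -0.186]
contact_force: [-0.0, -0.2, 0.6]
gripper_width: 0.0854
gripper_force: 0.0
```

Call:
arm_command --rows '[{"x": 0,"y": 0,"z": 0,"rx": 0,"ry": 0,"rz": 0},{"x": 0,"y": 0,"z": 0,"rx": 0,"ry": 0,"rz": 0},{"x": 0,"y": 0,"z": 0,"rx": 0,"ry": 0,"rz": 0},{"x": 0,"y": 0,"z": 0,"rx": 0,"ry": 0,"rz": 0},{"x": 0,"y": 0,"z": 0,"rx": 0,"ry": 0,"rz": 0},{"x": 0,"y": 0,"z": 0,"rx": 0,"ry": 0,"rz": 0},{"x": 0,"y": 0,"z": 0,"rx": 0,"ry": 0,"rz": 0}]' --gripper 0.35

```text
clock: 12.05
eef_pos: [0.6412, 0.0459, 0.1042]
tcp_rot: [3.142, -0.003, -0.185]
contact_force: [-0.3, -1.3, 5.6]
gripper_width: 0.0572
gripper_force: 43.2
```

```bash
python3 -c "
from h import *
to((.64,.046,.19),(.595,-.356,.19),(.595,-.356,.116))"
```

```text
t 12.05 pos [0.6412 0.0459 0.1042] rot [ 3.1415e+00 -2.9000e-03 -1.8510e-01] w 0.0572 F [-0.3 -1.3  5.6] 43.2
-> [0.64  0.046 0.19 ] units [-0.04  0.01 -3.43]
-> [ 0.595 -0.356  0.19 ] units [ 1.19 16.14  0.  ]
-> [ 0.595 -0.356  0.116] units [-0.01 -0.    2.96]
```

Call:
arm_command --rows '[{"x": 0,"y": 0,"z": -0.2,"rx": 0,"ry": 0,"rz": 0},{"x": 0,"y": 0,"z": -0.5,"rx": 0,"ry": 0,"rz": 0},{"x": 0,"y": 0,"z": -0.8,"rx": 0,"ry": 0,"rz": 0},{"x": 0,"y": 0,"z": -0.8,"rx": 0,"ry": 0,"rz": 0},{"x": 0,"y": 0,"z": -0.7,"rx": 0,"ry": 0,"rz": 0},{"x": 0,"y": 0.2,"z": -0.4,"rx": 0,"ry": 0,"rz": 0},{"x": 0.07,"y": 0.5,"z": 0,"rx": 0,"ry": 0,"rz": 0},{"x": 0.07,"y": 0.8,"z": 0,"rx": 0,"ry": 0,"rz": 0},{"x": 0.07,"y": 0.9,"z": 0,"rx": 0,"ry": 0,"rz": 0},{"x": 0.07,"y": 0.9,"z": 0,"rx": 0,"ry": 0,"rz": 0},{"x": 0.07,"y": 0.9,"z": 0,"rx": 0,"ry": 0,"rz": 0},{"x": 0.07,"y": 0.9,"z": 0,"rx": 0,"ry": 0,"rz": 0}]'

```text
clock: 13.05
eef_pos: [0.626, -0.0831, 0.1857]
tcp_rot: [3.141, 0.003, -0.186]
contact_force: [0.0, 0.2, -3.7]
gripper_width: 0.0569
gripper_force: 43.6
```

Call:
arm_command --rows '[{"x": 0.07,"y": 0.9,"z": 0,"rx": 0,"ry": 0,"rz": 0},{"x": 0.07,"y": 0.9,"z": 0,"rx": 0,"ry": 0,"rz": 0},{"x": 0.07,"y": 0.9,"z": 0,"rx": 0,"ry": 0,"rz": 0},{"x": 0.07,"y": 0.9,"z": 0,"rx": 0,"ry": 0,"rz": 0},{"x": 0.07,"y": 0.9,"z": 0,"rx": 0,"ry": 0,"rz": 0},{"x": 0.07,"y": 0.9,"z": 0,"rx": 0,"ry": 0,"rz": 0},{"x": 0.07,"y": 0.9,"z": 0,"rx": 0,"ry": 0,"rz": 0},{"x": 0.07,"y": 0.9,"z": 0,"rx": 0,"ry": 0,"rz": 0},{"x": 0.07,"y": 0.9,"z": 0,"rx": 0,"ry": 0,"rz": 0},{"x": 0.07,"y": 0.9,"z": 0,"rx": 0,"ry": 0,"rz": 0},{"x": 0.07,"y": 0.7,"z": 0,"rx": 0,"ry": 0,"rz": 0},{"x": 0,"y": 0.4,"z": 0,"rx": 0,"ry": 0,"rz": 0}]'

```text
clock: 14.05
eef_pos: [0.5979, -0.3358, 0.1854]
tcp_rot: [-3.141, 0.003, -0.188]
contact_force: [-0.6, -0.2, -4.2]
gripper_width: 0.057
gripper_force: 43.6
```

Call:
arm_command --rows '[{"x": 0,"y": 0.1,"z": 0,"rx": 0,"ry": 0,"rz": 0},{"x": 0,"y": 0,"z": 0,"rx": 0,"ry": 0,"rz": 0}]'

```text
clock: 14.22
eef_pos: [0.5983, -0.3358, 0.1863]
tcp_rot: [-3.141, 0.002, -0.187]
contact_force: [-0.1, 0.6, -3.3]
gripper_width: 0.0567
gripper_force: 43.6
```

```bash
python3 -c "
from h import *
to((.595,-.356,.117))"
```

```text
t 14.22 pos [ 0.5983 -0.3358  0.1863] rot [-3.1407e+00  1.8000e-03 -1.8650e-01] w 0.0567 F [-0.1  0.6 -3.3] 43.6
-> [ 0.595 -0.356  0.117] units [0.02 0.82 2.77]
```

Call:
arm_command --rows '[{"x": 0,"y": 0.3,"z": 0.3,"rx": 0,"ry": 0,"rz": 0},{"x": 0,"y": 0.3,"z": 0.6,"rx": 0,"ry": 0,"rz": 0},{"x": 0,"y": 0.15,"z": 0.6,"rx": 0,"ry": 0,"rz": 0},{"x": 0,"y": 0,"z": 0.6,"rx": 0,"ry": 0,"rz": 0},{"x": 0,"y": 0,"z": 0.4,"rx": 0,"ry": 0,"rz": 0},{"x": 0,"y": 0,"z": 0.15,"rx": 0,"ry": 0,"rz": 0},{"x": 0,"y": 0,"z": 0.08,"rx": 0,"ry": 0,"rz": 0},{"x": 0,"y": 0,"z": 0.04,"rx": 0,"ry": 0,"rz": 0},{"x": 0,"y": 0,"z": 0,"rx": 0,"ry": 0,"rz": 0},{"x": 0,"y": 0,"z": 0,"rx": 0,"ry": 0,"rz": 0}]'

```text
clock: 15.05
eef_pos: [0.5962, -0.3538, 0.1193]
tcp_rot: [3.141, -0.001, -0.185]
contact_force: [-0.0, 0.3, -3.8]
gripper_width: 0.057
gripper_force: 43.6
```

Call:
arm_command --rows '[{"x": 0,"y": 0,"z": 0.04,"rx": 0,"ry": 0,"rz": 0},{"x": 0,"y": 0,"z": 0,"rx": 0,"ry": 0,"rz": 0}]'

```text
clock: 15.22
eef_pos: [0.5959, -0.3538, 0.1178]
tcp_rot: [3.141, -0.001, -0.185]
contact_force: [-0.3, -0.8, -3.3]
gripper_width: 0.0569
gripper_force: 43.6
```

Call:
arm_command --rows '[{"x": 0,"y": 0,"z": 0.05,"rx": 0,"ry": 0,"rz": 0},{"x": 0,"y": 0,"z": 0.04,"rx": 0,"ry": 0,"rz": 0},{"x": 0,"y": 0,"z": 0,"rx": 0,"ry": 0,"rz": 0}]'

```text
clock: 15.47
eef_pos: [0.5961, -0.3539, 0.1162]
tcp_rot: [3.141, -0.002, -0.185]
contact_force: [-0.3, 1.4, 3.5]
gripper_width: 0.0571
gripper_force: 44.1
```

Call:
arm_command --rows '[{"x": 0,"y": 0,"z": 0,"rx": 0,"ry": 0,"rz": 0},{"x": 0,"y": 0,"z": 0,"rx": 0,"ry": 0,"rz": 0},{"x": 0,"y": 0,"z": 0,"rx": 0,"ry": 0,"rz": 0},{"x": 0,"y": 0,"z": 0,"rx": 0,"ry": 0,"rz": 0},{"x": 0,"y": 0,"z": 0,"rx": 0,"ry": 0,"rz": 0},{"x": 0,"y": 0,"z": -0.4,"rx": 0,"ry": 0,"rz": 0},{"x": 0,"y": 0,"z": -0.8,"rx": 0,"ry": 0,"rz": 0},{"x": 0,"y": 0,"z": -1,"rx": 0,"ry": 0,"rz": 0},{"x": 0,"y": 0,"z": -1,"rx": 0,"ry": 0,"rz": 0},{"x": 0,"y": 0,"z": -1,"rx": 0,"ry": 0,"rz": 0},{"x": 0,"y": 0,"z": -0.8,"rx": 0,"ry": 0,"rz": 0},{"x": 0,"y": 0,"z": -0.3,"rx": 0,"ry": 0,"rz": 0}]' --gripper 1

```text
clock: 16.47
eef_pos: [0.5966, -0.3543, 0.2525]
tcp_rot: [3.138, -0.006, -0.185]
contact_force: [-0.5, -0.5, 0.3]
gripper_width: 0.0856
gripper_force: 0.0
```

Call:
arm_command --rows '[{"x": -0.15,"y": -0.5,"z": 0,"rx": 0,"ry": 0,"rz": 0},{"x": -0.3,"y": -1,"z": 0,"rx": 0,"ry": 0,"rz": 0},{"x": -0.3,"y": -1,"z": 0,"rx": 0,"ry": 0,"rz": 0},{"x": -0.3,"y": -1,"z": 0,"rx": 0,"ry": 0,"rz": 0},{"x": -0.3,"y": -1,"z": 0,"rx": 0,"ry": 0,"rz": 0},{"x": -0.3,"y": -1,"z": 0,"rx": 0,"ry": 0,"rz": 0},{"x": -0.3,"y": -1,"z": 0,"rx": 0,"ry": 0,"rz": 0},{"x": -0.3,"y": -1,"z": 0,"rx": 0,"ry": 0,"rz": 0},{"x": -0.3,"y": -1,"z": 0,"rx": 0,"ry": 0,"rz": 0},{"x": -0.3,"y": -1,"z": 0,"rx": 0,"ry": 0,"rz": 0},{"x": -0.3,"y": -1,"z": 0,"rx": 0,"ry": 0,"rz": 0},{"x": -0.3,"y": -1,"z": 0,"rx": 0,"ry": 0,"rz": 0}]'

```text
clock: 17.47
eef_pos: [0.5633, -0.054, 0.2472]
tcp_rot: [3.142, 0.001, -0.185]
contact_force: [-0.1, 0.9, -0.2]
gripper_width: 0.0853
gripper_force: 0.0
```

Call:
arm_command --rows '[{"x": -0.3,"y": -1,"z": 0,"rx": 0,"ry": 0,"rz": 0},{"x": -0.2,"y": -0.6,"z": 0,"rx": 0,"ry": 0,"rz": 0},{"x": 0,"y": 0,"z": 0,"rx": 0,"ry": 0,"rz": 0},{"x": 0,"y": 0,"z": 0,"rx": 0,"ry": 0,"rz": 0}]'

```text
clock: 17.8
eef_pos: [0.5588, -0.013, 0.2474]
tcp_rot: [3.141, 0.0, -0.183]
contact_force: [-0.2, -0.3, -0.8]
gripper_width: 0.0857
gripper_force: 0.0
```

```bash
python3 - <<'E'
from h import *
to((.5595,-.010,.18),(.5595,-.010,.09))
from cell import viewer
d=viewer.get_image("scene");np.savez("scene4.npz",**d)
X=cloud(d).reshape(-1,3)
for c in((.504,-.354),(.596,-.354)):
    P=X[(np.hypot(X[:,0]-c[0],X[:,1]-c[1])<.05)&(X[:,2]>.14)];print(P.mean(0),len(P),P[:,2].max())
P=X[(np.hypot(X[:,0]-.56,X[:,1]+.01)<.05)&(X[:,2]>.085)&(X[:,2]<.14)];print(cv2.minAreaRect((P[:,:2]*1000).astype(np.float32)))
E
```

```text
t 17.8 pos [ 0.5588 -0.013   0.2474] rot [ 3.1412e+00  3.0000e-04 -1.8340e-01] w 0.0857 F [-0.2 -0.3 -0.8] 0.0
-> [ 0.5595 -0.01    0.18  ] units [ 0.01 -0.12  2.7 ]
-> [ 0.5595 -0.01    0.09  ] units [ 0.  -0.   3.6]
[ 0.50761522 -0.35857839  0.1472406 ] 376 0.15244441241107787
[ 0.60058441 -0.35880183  0.15190549] 245 0.15922120735971845
((560.8720703125, -12.315547943115234), (59.91126251220703, 60.112308502197266), 78.77592468261719)
```

Call:
arm_command --rows '[{"x": 0,"y": -0.05,"z": 0.5,"rx": 0,"ry": 0,"rz": 0},{"x": 0,"y": -0.05,"z": 0.9,"rx": 0,"ry": 0,"rz": 0},{"x": 0,"y": 0,"z": 0.9,"rx": 0,"ry": 0,"rz": 0},{"x": 0,"y": 0,"z": 0.9,"rx": 0,"ry": 0,"rz": 0},{"x": 0,"y": 0,"z": 0.9,"rx": 0,"ry": 0,"rz": 0},{"x": 0,"y": 0,"z": 0.9,"rx": 0,"ry": 0,"rz": 0},{"x": 0,"y": 0,"z": 0.7,"rx": 0,"ry": 0,"rz": 0},{"x": 0,"y": 0,"z": 0.4,"rx": 0,"ry": 0,"rz": 0},{"x": 0,"y": 0,"z": 0.15,"rx": 0,"ry": 0,"rz": 0},{"x": 0,"y": 0,"z": 0,"rx": 0,"ry": 0,"rz": 0}]'

```text
clock: 18.68
eef_pos: [0.5593, -0.0119, 0.0907]
tcp_rot: [3.141, 0.001, -0.186]
contact_force: [-0.3, -0.4, -0.1]
gripper_width: 0.0856
gripper_force: 0.0
```

Call:
arm_command --rows '[{"x": 0,"y": 0,"z": 0,"rx": 0,"ry": 0,"rz": 0},{"x": 0,"y": 0,"z": 0,"rx": 0,"ry": 0,"rz": 0},{"x": 0,"y": 0,"z": 0,"rx": 0,"ry": 0,"rz": 0},{"x": 0,"y": 0,"z": 0,"rx": 0,"ry": 0,"rz": 0},{"x": 0,"y": 0,"z": 0,"rx": 0,"ry": 0,"rz": 0},{"x": 0,"y": 0,"z": 0,"rx": 0,"ry": 0,"rz": 0},{"x": 0,"y": 0,"z": 0,"rx": 0,"ry": 0,"rz": 0}]' --gripper 0.35

```text
clock: 19.27
eef_pos: [0.5604, -0.0112, 0.0926]
tcp_rot: [3.142, -0.003, -0.185]
contact_force: [0.7, 0.4, 6.6]
gripper_width: 0.0555
gripper_force: 43.8
```

```bash
python3 -c "
from h import *
to((.5595,-.01,.175),(.415,-.358,.175),(.415,-.358,.102))"
```

```text
t 19.27 pos [ 0.5604 -0.0112  0.0926] rot [ 3.1416e+00 -3.0000e-03 -1.8500e-01] w 0.0555 F [0.7 0.4 6.6] 43.8
-> [ 0.5595 -0.01    0.175 ] units [-0.03 -0.04 -3.29]
-> [ 0.415 -0.358  0.175] units [-3.120e+00  1.475e+01 -1.000e-02]
-> [ 0.415 -0.358  0.102] units [-0.01 -0.    2.92]
```

Call:
arm_command --rows '[{"x": 0,"y": 0,"z": -0.2,"rx": 0,"ry": 0,"rz": 0},{"x": 0,"y": 0,"z": -0.5,"rx": 0,"ry": 0,"rz": 0},{"x": 0,"y": 0,"z": -0.8,"rx": 0,"ry": 0,"rz": 0},{"x": 0,"y": 0,"z": -0.8,"rx": 0,"ry": 0,"rz": 0},{"x": 0,"y": 0,"z": -0.6,"rx": 0,"ry": 0,"rz": 0},{"x": 0,"y": 0.2,"z": -0.4,"rx": 0,"ry": 0,"rz": 0},{"x": -0.1,"y": 0.5,"z": 0,"rx": 0,"ry": 0,"rz": 0},{"x": -0.2,"y": 0.8,"z": 0,"rx": 0,"ry": 0,"rz": 0},{"x": -0.2,"y": 0.9,"z": 0,"rx": 0,"ry": 0,"rz": 0},{"x": -0.2,"y": 0.9,"z": 0,"rx": 0,"ry": 0,"rz": 0},{"x": -0.2,"y": 0.9,"z": 0,"rx": 0,"ry": 0,"rz": 0},{"x": -0.2,"y": 0.9,"z": 0,"rx": 0,"ry": 0,"rz": 0}]'

```text
clock: 20.27
eef_pos: [0.5071, -0.1329, 0.1725]
tcp_rot: [-3.141, 0.003, -0.185]
contact_force: [-0.2, -0.7, -3.3]
gripper_width: 0.0551
gripper_force: 43.0
```

Call:
arm_command --rows '[{"x": -0.2,"y": 0.9,"z": 0,"rx": 0,"ry": 0,"rz": 0},{"x": -0.2,"y": 0.9,"z": 0,"rx": 0,"ry": 0,"rz": 0},{"x": -0.2,"y": 0.9,"z": 0,"rx": 0,"ry": 0,"rz": 0},{"x": -0.2,"y": 0.9,"z": 0,"rx": 0,"ry": 0,"rz": 0},{"x": -0.2,"y": 0.9,"z": 0,"rx": 0,"ry": 0,"rz": 0},{"x": -0.2,"y": 0.9,"z": 0,"rx": 0,"ry": 0,"rz": 0},{"x": -0.2,"y": 0.9,"z": 0,"rx": 0,"ry": 0,"rz": 0},{"x": -0.2,"y": 0.9,"z": 0,"rx": 0,"ry": 0,"rz": 0},{"x": -0.2,"y": 0.9,"z": 0,"rx": 0,"ry": 0,"rz": 0},{"x": -0.2,"y": 0.8,"z": 0,"rx": 0,"ry": 0,"rz": 0},{"x": -0.1,"y": 0.5,"z": 0,"rx": 0,"ry": 0,"rz": 0},{"x": 0,"y": 0,"z": 0,"rx": 0,"ry": 0,"rz": 0}]'

```text
clock: 21.27
eef_pos: [0.4121, -0.355, 0.1728]
tcp_rot: [-3.142, 0.001, -0.188]
contact_force: [-0.1, 0.4, -2.3]
gripper_width: 0.0554
gripper_force: 43.2
```

```bash
python3 -c "
from h import *
to((.415,-.358,.1055))"
```

```text
t 21.27 pos [ 0.4121 -0.355   0.1728] rot [-3.1415e+00  1.4000e-03 -1.8830e-01] w 0.0554 F [-0.1  0.4 -2.3] 43.2
-> [ 0.415  -0.358   0.1055] units [0.14 0.1  2.69]
```

Call:
arm_command --rows '[{"x": 0.1,"y": 0,"z": 0.3,"rx": 0,"ry": 0,"rz": 0},{"x": 0,"y": 0,"z": 0.6,"rx": 0,"ry": 0,"rz": 0},{"x": 0,"y": 0,"z": 0.6,"rx": 0,"ry": 0,"rz": 0},{"x": 0,"y": 0,"z": 0.6,"rx": 0,"ry": 0,"rz": 0},{"x": 0,"y": 0,"z": 0.35,"rx": 0,"ry": 0,"rz": 0},{"x": 0,"y": 0,"z": 0.15,"rx": 0,"ry": 0,"rz": 0},{"x": 0,"y": 0,"z": 0.08,"rx": 0,"ry": 0,"rz": 0},{"x": 0,"y": 0,"z": 0.04,"rx": 0,"ry": 0,"rz": 0},{"x": 0,"y": 0,"z": 0,"rx": 0,"ry": 0,"rz": 0}]'

```text
clock: 22.02
eef_pos: [0.4169, -0.3533, 0.1062]
tcp_rot: [3.141, -0.001, -0.185]
contact_force: [0.3, -0.6, -2.3]
gripper_width: 0.0557
gripper_force: 43.1
```

Call:
arm_command --rows '[{"x": 0,"y": 0,"z": 0.04,"rx": 0,"ry": 0,"rz": 0},{"x": 0,"y": 0,"z": 0,"rx": 0,"ry": 0,"rz": 0}]'

```text
clock: 22.18
eef_pos: [0.4167, -0.3534, 0.1053]
tcp_rot: [3.141, -0.001, -0.185]
contact_force: [-0.2, -0.3, -1.2]
gripper_width: 0.0556
gripper_force: 43.1
```

Call:
arm_command --rows '[{"x": 0,"y": 0,"z": 0.04,"rx": 0,"ry": 0,"rz": 0},{"x": 0,"y": 0,"z": 0,"rx": 0,"ry": 0,"rz": 0}]'

```text
clock: 22.35
eef_pos: [0.4167, -0.3535, 0.1046]
tcp_rot: [3.141, -0.001, -0.185]
contact_force: [-0.2, 2.5, 3.4]
gripper_width: 0.0549
gripper_force: 43.7
```

Call:
arm_command --rows '[{"x": 0,"y": 0,"z": 0,"rx": 0,"ry": 0,"rz": 0},{"x": 0,"y": 0,"z": 0,"rx": 0,"ry": 0,"rz": 0},{"x": 0,"y": 0,"z": 0,"rx": 0,"ry": 0,"rz": 0},{"x": 0,"y": 0,"z": 0,"rx": 0,"ry": 0,"rz": 0},{"x": 0,"y": 0,"z": 0,"rx": 0,"ry": 0,"rz": 0},{"x": 0,"y": 0,"z": -0.4,"rx": 0,"ry": 0,"rz": 0},{"x": 0,"y": 0,"z": -0.8,"rx": 0,"ry": 0,"rz": 0},{"x": 0,"y": 0,"z": -1,"rx": 0,"ry": 0,"rz": 0},{"x": 0,"y": 0,"z": -1,"rx": 0,"ry": 0,"rz": 0},{"x": 0,"y": 0,"z": -1,"rx": 0,"ry": 0,"rz": 0},{"x": 0,"y": 0,"z": -1,"rx": 0,"ry": 0,"rz": 0},{"x": 0,"y": 0,"z": -0.6,"rx": 0,"ry": 0,"rz": 0}]' --gripper 1

```text
clock: 23.35
eef_pos: [0.417, -0.3537, 0.2526]
tcp_rot: [3.139, -0.004, -0.185]
contact_force: [0.3, -0.5, -0.5]
gripper_width: 0.0853
gripper_force: 0.0
```

Call:
arm_command --rows '[{"x": 0.2,"y": -0.5,"z": 0,"rx": 0,"ry": 0,"rz": 0},{"x": 0.4,"y": -1,"z": 0,"rx": 0,"ry": 0,"rz": 0},{"x": 0.4,"y": -1,"z": 0,"rx": 0,"ry": 0,"rz": 0},{"x": 0.4,"y": -1,"z": 0,"rx": 0,"ry": 0,"rz": 0},{"x": 0.4,"y": -1,"z": 0,"rx": 0,"ry": 0,"rz": 0},{"x": 0.4,"y": -1,"z": 0,"rx": 0,"ry": 0,"rz": 0},{"x": 0.4,"y": -1,"z": 0,"rx": 0,"ry": 0,"rz": 0},{"x": 0.4,"y": -1,"z": 0,"rx": 0,"ry": 0,"rz": 0},{"x": 0.4,"y": -1,"z": 0,"rx": 0,"ry": 0,"rz": 0},{"x": 0.4,"y": -1,"z": 0,"rx": 0,"ry": 0,"rz": 0},{"x": 0.4,"y": -1,"z": 0,"rx": 0,"ry": 0,"rz": 0},{"x": 0.4,"y": -1,"z": 0,"rx": 0,"ry": 0,"rz": 0}]'

```text
clock: 24.35
eef_pos: [0.5827, -0.0894, 0.248]
tcp_rot: [-3.141, 0.002, -0.185]
contact_force: [-0.2, 0.7, 0.8]
gripper_width: 0.0856
gripper_force: 0.0
```

Call:
arm_command --rows '[{"x": 0.4,"y": -1,"z": 0,"rx": 0,"ry": 0,"rz": 0},{"x": 0.4,"y": -1,"z": 0,"rx": 0,"ry": 0,"rz": 0},{"x": 0.3,"y": -0.8,"z": 0,"rx": 0,"ry": 0,"rz": 0},{"x": 0,"y": 0,"z": 0,"rx": 0,"ry": 0,"rz": 0},{"x": 0,"y": 0,"z": 0,"rx": 0,"ry": 0,"rz": 0}]'

```text
clock: 24.77
eef_pos: [0.6221, -0.0263, 0.2476]
tcp_rot: [3.141, 0.002, -0.183]
contact_force: [-1.1, -0.2, 0.1]
gripper_width: 0.0852
gripper_force: 0.0
```

```bash
python3 - <<'E'
from h import *
to((.625,-.020,.1),(.625,-.020,.045))
from cell import viewer
d=viewer.get_image("scene");np.savez("scene5.npz",**d)
X=cloud(d).reshape(-1,3)
for c in((.504,-.354),(.596,-.354),(.417,-.353)):
    P=X[(np.hypot(X[:,0]-c[0],X[:,1]-c[1])<.045)&(X[:,2]>.1)];print(P.mean(0),len(P),P[:,2].max())
P=X[(np.hypot(X[:,0]-.627,X[:,1]+.02)<.05)&(X[:,2]>.057)&(X[:,2]<.075)];print(cv2.minEnclosingCircle((P[:,:2]*1000).astype(np.float32)),P.mean(0))
cv2.imwrite("pics/s5.png",d["pixels"][...,::-1])
E
```

```text
t 24.77 pos [ 0.6221 -0.0263  0.2476] rot [ 3.1414e+00  2.0000e-03 -1.8270e-01] w 0.0852 F [-1.1 -0.2  0.1] 0.0
-> [ 0.625 -0.02   0.1  ] units [ 0.08 -0.27  5.91]
-> [ 0.625 -0.02   0.045] units [ 0.  -0.   2.2]
[ 0.51396224 -0.36346768  0.13370749] 760 0.15238559700564547
[ 0.60657938 -0.364291    0.13215055] 829 0.15913564613119524
[ 0.42806885 -0.36062185  0.1224431 ] 674 0.14539804456085992
((626.0924682617188, -22.876365661621094), 33.533538818359375) [ 0.62862119 -0.02513136  0.06156341]
```

View pics/s5.png

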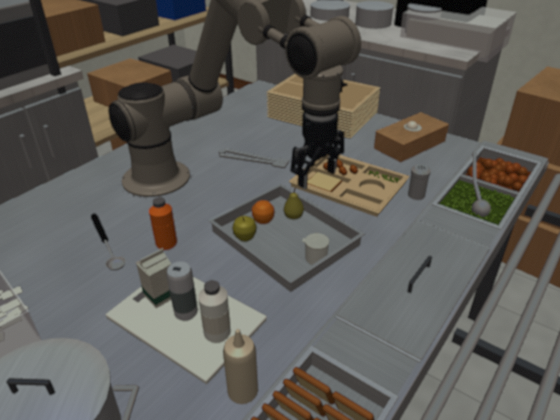

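The scene view shows the carton (160,280), can (181,290) and bottle (215,312) all upright on the board. The pot (316,248) now stands alone, so I'll descend on it.

Call:
arm_command --rows '[{"x": 0.06,"y": -0.2,"z": 0.5,"rx": 0,"ry": 0,"rz": 0},{"x": 0,"y": 0,"z": 0.9,"rx": 0,"ry": 0,"rz": 0},{"x": 0,"y": 0,"z": 1,"rx": 0,"ry": 0,"rz": 0},{"x": 0,"y": 0,"z": 1,"rx": 0,"ry": 0,"rz": 0},{"x": 0,"y": 0,"z": 1,"rx": 0,"ry": 0,"rz": 0},{"x": 0,"y": 0,"z": 1,"rx": 0,"ry": 0,"rz": 0},{"x": 0,"y": 0,"z": 0.9,"rx": 0,"ry": 0,"rz": 0},{"x": 0,"y": 0,"z": 0.8,"rx": 0,"ry": 0,"rz": 0},{"x": 0,"y": 0,"z": 0.6,"rx": 0,"ry": 0,"rz": 0},{"x": 0,"y": 0,"z": 0.3,"rx": 0,"ry": 0,"rz": 0},{"x": 0,"y": 0,"z": 0,"rx": 0,"ry": 0,"rz": 0},{"x": 0,"y": 0,"z": 0,"rx": 0,"ry": 0,"rz": 0}]'

```text
clock: 25.82
eef_pos: [0.6247, -0.024, 0.0492]
tcp_rot: [3.141, -0.0, -0.186]
contact_force: [0.7, 0.8, 0.3]
gripper_width: 0.086
gripper_force: 0.0
```

Call:
arm_command --rows '[{"x": 0,"y": 0,"z": 0,"rx": 0,"ry": 0,"rz": 0},{"x": 0,"y": 0,"z": 0,"rx": 0,"ry": 0,"rz": 0},{"x": 0,"y": 0,"z": 0,"rx": 0,"ry": 0,"rz": 0},{"x": 0,"y": 0,"z": 0,"rx": 0,"ry": 0,"rz": 0},{"x": 0,"y": 0,"z": 0,"rx": 0,"ry": 0,"rz": 0},{"x": 0,"y": 0,"z": 0,"rx": 0,"ry": 0,"rz": 0},{"x": 0,"y": 0,"z": 0,"rx": 0,"ry": 0,"rz": 0}]' --gripper 0.35

```text
clock: 26.4
eef_pos: [0.6256, -0.0235, 0.0505]
tcp_rot: [3.141, -0.003, -0.185]
contact_force: [-1.5, 0.1, 5.9]
gripper_width: 0.058
gripper_force: 42.3
```

```bash
python3 -c "
from h import *
to((.624,-.0205,.16),(.592,.345,.16),(.592,.345,.048))"
```

```text
t 26.4 pos [ 0.6256 -0.0235  0.0505] rot [ 3.1414e+00 -2.6000e-03 -1.8510e-01] w 0.058 F [-1.5  0.1  5.9] 42.3
-> [ 0.624  -0.0205  0.16  ] units [-0.07 -0.11 -4.38]
-> [0.592 0.345 0.16 ] units [-3.950e+00 -1.413e+01 -1.000e-02]
-> [0.592 0.345 0.048] units [-0.01 -0.    4.48]
```

Call:
arm_command --rows '[{"x": 0,"y": 0,"z": -0.2,"rx": 0,"ry": 0,"rz": 0},{"x": 0,"y": 0,"z": -0.5,"rx": 0,"ry": 0,"rz": 0},{"x": 0,"y": 0,"z": -0.8,"rx": 0,"ry": 0,"rz": 0},{"x": 0,"y": 0,"z": -0.9,"rx": 0,"ry": 0,"rz": 0},{"x": 0,"y": 0,"z": -0.9,"rx": 0,"ry": 0,"rz": 0},{"x": -0.05,"y": -0.2,"z": -0.6,"rx": 0,"ry": 0,"rz": 0},{"x": -0.15,"y": -0.5,"z": 0,"rx": 0,"ry": 0,"rz": 0},{"x": -0.22,"y": -0.8,"z": 0,"rx": 0,"ry": 0,"rz": 0},{"x": -0.25,"y": -0.9,"z": 0,"rx": 0,"ry": 0,"rz": 0},{"x": -0.25,"y": -0.9,"z": 0,"rx": 0,"ry": 0,"rz": 0},{"x": -0.25,"y": -0.9,"z": 0,"rx": 0,"ry": 0,"rz": 0},{"x": -0.25,"y": -0.9,"z": 0,"rx": 0,"ry": 0,"rz": 0}]'

```text
clock: 27.4
eef_pos: [0.6124, 0.1104, 0.1455]
tcp_rot: [3.141, 0.002, -0.185]
contact_force: [0.5, -0.1, -1.1]
gripper_width: 0.0584
gripper_force: 43.2
```

Call:
arm_command --rows '[{"x": -0.25,"y": -0.9,"z": 0,"rx": 0,"ry": 0,"rz": 0},{"x": -0.25,"y": -0.9,"z": 0,"rx": 0,"ry": 0,"rz": 0},{"x": -0.25,"y": -0.9,"z": 0,"rx": 0,"ry": 0,"rz": 0},{"x": -0.25,"y": -0.9,"z": 0,"rx": 0,"ry": 0,"rz": 0},{"x": -0.25,"y": -0.9,"z": 0,"rx": 0,"ry": 0,"rz": 0},{"x": -0.25,"y": -0.9,"z": 0,"rx": 0,"ry": 0,"rz": 0},{"x": -0.25,"y": -0.9,"z": 0,"rx": 0,"ry": 0,"rz": 0},{"x": -0.25,"y": -0.9,"z": 0,"rx": 0,"ry": 0,"rz": 0},{"x": -0.25,"y": -0.8,"z": 0,"rx": 0,"ry": 0,"rz": 0},{"x": -0.1,"y": -0.5,"z": 0,"rx": 0,"ry": 0,"rz": 0},{"x": 0,"y": 0,"z": 0,"rx": 0,"ry": 0,"rz": 0},{"x": 0,"y": 0,"z": 0,"rx": 0,"ry": 0,"rz": 0}]'

```text
clock: 28.4
eef_pos: [0.5941, 0.3286, 0.1455]
tcp_rot: [3.14, 0.001, -0.184]
contact_force: [-0.6, -0.3, -1.6]
gripper_width: 0.0582
gripper_force: 43.2
```

```bash
python3 - <<'E'
from h import *
to((.593,.344,.1),(.593,.344,.0515))
from cell import viewer
for n in("top","scene"):
    d=viewer.get_image(n);np.savez(n+"6.npz",**d)
    X=cloud(d).reshape(-1,3)
    P=X[(np.hypot(X[:,0]-.593,X[:,1]-.345)<.037)&(X[:,2]<.009)];print(n,"well",cv2.minEnclosingCircle((P[:,:2]*1000).astype(np.float32)),len(P))
    if n=="scene": cv2.imwrite("pics/s6.png",cv2.resize(d["pixels"][60:260,260:460,::-1],None,fx=3,fy=3))
E
```

```text
t 28.4 pos [0.5941 0.3286 0.1455] rot [ 3.1405e+00  8.0000e-04 -1.8360e-01] w 0.0582 F [-0.6 -0.3 -1.6] 43.2
-> [0.593 0.344 0.1  ] units [-0.15 -0.6   1.82]
-> [0.593  0.344  0.0515] units [ 0.   -0.    1.94]
top well ((592.8095703125, 344.58172607421875), 36.84583282470703) 538
scene well ((588.2462158203125, 350.1803283691406), 33.65168380737305) 188
```

View pics/s6.png

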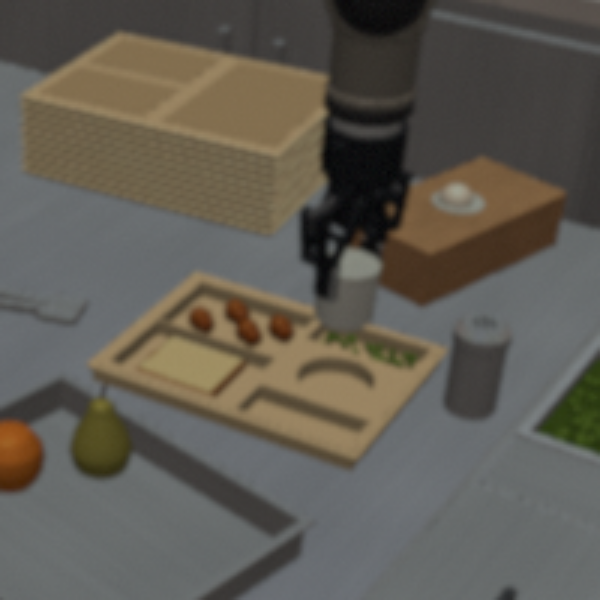

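The pot hangs upright at crop (350,290) over the tray, and the well is at (337,375). I'll correct y and lower.

Call:
arm_command --rows '[{"x": -0.06,"y": -0.3,"z": 0,"rx": 0,"ry": 0,"rz": 0},{"x": 0,"y": -0.23,"z": 0.3,"rx": 0,"ry": 0,"rz": 0},{"x": 0,"y": 0,"z": 0.6,"rx": 0,"ry": 0,"rz": 0},{"x": 0,"y": 0,"z": 0.6,"rx": 0,"ry": 0,"rz": 0},{"x": 0,"y": 0,"z": 0.5,"rx": 0,"ry": 0,"rz": 0},{"x": 0,"y": 0,"z": 0,"rx": 0,"ry": 0,"rz": 0},{"x": 0,"y": 0,"z": 0,"rx": 0,"ry": 0,"rz": 0},{"x": 0,"y": 0,"z": 0,"rx": 0,"ry": 0,"rz": 0}]'

```text
clock: 29.17
eef_pos: [0.5963, 0.3415, 0.0969]
tcp_rot: [-3.141, -0.001, -0.185]
contact_force: [-0.0, 0.6, -1.0]
gripper_width: 0.058
gripper_force: 43.3
```

```bash
python3 - <<'E'
from h import *
to((.595,.342,.06),(.595,.342,.0515))
E
```

```text
t 29.17 pos [0.5963 0.3415 0.0969] rot [-3.1411e+00 -1.0000e-03 -1.8540e-01] w 0.058 F [-0.   0.6 -1. ] 43.3
-> [0.595 0.342 0.06 ] units [-0.06 -0.01  1.47]
-> [0.595  0.342  0.0515] units [-0.    0.    0.34]
```

Call:
arm_command --rows '[{"x": -0.06,"y": 0,"z": 0.3,"rx": 0,"ry": 0,"rz": 0},{"x": 0,"y": 0,"z": 0.4,"rx": 0,"ry": 0,"rz": 0},{"x": 0,"y": 0,"z": 0.3,"rx": 0,"ry": 0,"rz": 0},{"x": 0,"y": 0,"z": 0.3,"rx": 0,"ry": 0,"rz": 0},{"x": 0,"y": 0,"z": 0.2,"rx": 0,"ry": 0,"rz": 0},{"x": 0,"y": 0,"z": 0.15,"rx": 0,"ry": 0,"rz": 0},{"x": 0,"y": 0,"z": 0,"rx": 0,"ry": 0,"rz": 0},{"x": 0,"y": 0,"z": 0,"rx": 0,"ry": 0,"rz": 0}]'

```text
clock: 29.83
eef_pos: [0.5943, 0.3417, 0.0548]
tcp_rot: [3.141, 0.0, -0.185]
contact_force: [0.0, -0.1, -1.8]
gripper_width: 0.058
gripper_force: 43.3
```

Call:
arm_command --rows '[{"x": 0,"y": 0,"z": 0.06,"rx": 0,"ry": 0,"rz": 0},{"x": 0,"y": 0,"z": 0.04,"rx": 0,"ry": 0,"rz": 0},{"x": 0,"y": 0,"z": 0,"rx": 0,"ry": 0,"rz": 0}]'

```text
clock: 30.08
eef_pos: [0.5943, 0.3417, 0.0526]
tcp_rot: [-3.142, -0.0, -0.185]
contact_force: [-0.4, 0.6, -1.1]
gripper_width: 0.0581
gripper_force: 43.3
```

Call:
arm_command --rows '[{"x": 0,"y": 0,"z": 0.05,"rx": 0,"ry": 0,"rz": 0},{"x": 0,"y": 0,"z": 0.04,"rx": 0,"ry": 0,"rz": 0},{"x": 0,"y": 0,"z": 0,"rx": 0,"ry": 0,"rz": 0}]'

```text
clock: 30.33
eef_pos: [0.5944, 0.3418, 0.0506]
tcp_rot: [-3.141, -0.001, -0.185]
contact_force: [-1.0, 0.6, 0.6]
gripper_width: 0.0585
gripper_force: 43.4
```

Call:
arm_command --rows '[{"x": 0,"y": 0,"z": 0.02,"rx": 0,"ry": 0,"rz": 0},{"x": 0,"y": 0,"z": 0,"rx": 0,"ry": 0,"rz": 0}]'

```text
clock: 30.5
eef_pos: [0.5944, 0.3418, 0.0506]
tcp_rot: [-3.141, -0.001, -0.185]
contact_force: [-2.0, 0.5, 5.0]
gripper_width: 0.0582
gripper_force: 43.7
```

Call:
arm_command --rows '[{"x": 0,"y": 0,"z": 0,"rx": 0,"ry": 0,"rz": 0},{"x": 0,"y": 0,"z": 0,"rx": 0,"ry": 0,"rz": 0},{"x": 0,"y": 0,"z": 0,"rx": 0,"ry": 0,"rz": 0},{"x": 0,"y": 0,"z": 0,"rx": 0,"ry": 0,"rz": 0},{"x": 0,"y": 0,"z": 0,"rx": 0,"ry": 0,"rz": 0},{"x": 0,"y": 0,"z": -0.4,"rx": 0,"ry": 0,"rz": 0},{"x": 0,"y": 0,"z": -0.8,"rx": 0,"ry": 0,"rz": 0},{"x": 0,"y": 0,"z": -1,"rx": 0,"ry": 0,"rz": 0},{"x": 0,"y": 0,"z": -1,"rx": 0,"ry": 0,"rz": 0},{"x": 0,"y": 0,"z": -1,"rx": 0,"ry": 0,"rz": 0},{"x": 0,"y": 0,"z": -1,"rx": 0,"ry": 0,"rz": 0},{"x": 0,"y": 0,"z": -1,"rx": 0,"ry": 0,"rz": 0}]' --gripper 1

```text
clock: 31.5
eef_pos: [0.5941, 0.3417, 0.2069]
tcp_rot: [-3.141, -0.001, -0.185]
contact_force: [0.6, 0.1, 0.0]
gripper_width: 0.085
gripper_force: 0.0
```

Call:
arm_command --rows '[{"x": 0,"y": 0,"z": -1,"rx": 0,"ry": 0,"rz": 0},{"x": 0,"y": 0,"z": -0.8,"rx": 0,"ry": 0,"rz": 0},{"x": 0,"y": 0,"z": 0,"rx": 0,"ry": 0,"rz": 0}]'

```text
clock: 31.75
eef_pos: [0.5958, 0.3424, 0.2563]
tcp_rot: [-3.136, -0.008, -0.185]
contact_force: [-0.3, 0.1, 1.3]
gripper_width: 0.0854
gripper_force: 0.0
```

```bash
python3 - <<'E'
from h import *
to((.417,-.3533,.25))
from cell import viewer
for n in("top","scene"):
    d=viewer.get_image(n);X=cloud(d).reshape(-1,3)
    P=X[(np.hypot(X[:,0]-.593,X[:,1]-.345)<.045)&(X[:,2]>.056)&(X[:,2]<.075)];print(n,len(P),cv2.minEnclosingCircle((P[:,:2]*1000).astype(np.float32)) if len(P) else 0,P.mean(0),P.std(0))
    if n=="scene": cv2.imwrite("pics/s7.png",cv2.resize(d["pixels"][60:260,260:460,::-1],None,fx=3,fy=3))
E
```

```text
t 31.75 pos [0.5958 0.3424 0.2563] rot [-3.1361 -0.0082 -0.1852] w 0.0854 F [-0.3  0.1  1.3] 0.0
-> [ 0.417  -0.3533  0.25  ] units [-1.91 28.67  0.08]
top 622 ((590.047119140625, 344.5185852050781), 33.26782989501953) [0.59241711 0.34317698 0.06333096] [0.01541587 0.01528853 0.00153573]
scene 198 ((595.55419921875, 339.79144287109375), 34.201480865478516) [0.59753243 0.33768807 0.06110263] [0.01586925 0.01623787 0.00181355]
```

View pics/s7.png

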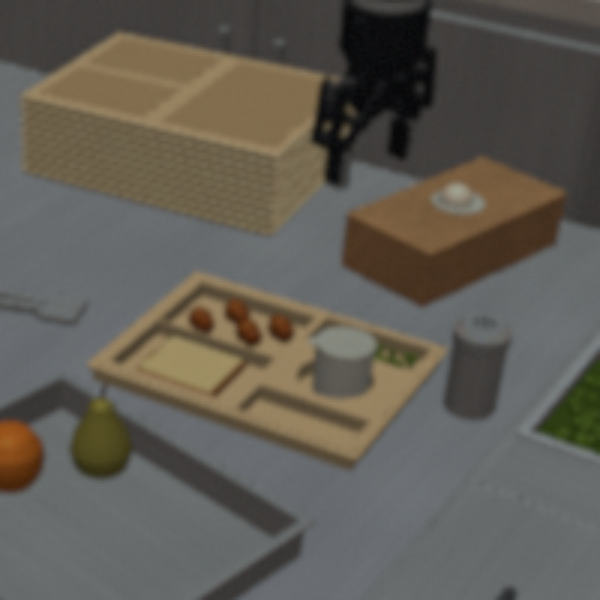

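The pot sits squarely in the well at crop (345,365), measured about 1.5 mm from the well's centre in the same view. Next, the carton goes back.

Call:
arm_command --rows '[{"x": 0,"y": 0.5,"z": 0,"rx": 0,"ry": 0,"rz": 0},{"x": -0.07,"y": 1,"z": 0,"rx": 0,"ry": 0,"rz": 0},{"x": -0.07,"y": 1,"z": 0,"rx": 0,"ry": 0,"rz": 0},{"x": -0.07,"y": 1,"z": 0,"rx": 0,"ry": 0,"rz": 0},{"x": -0.07,"y": 1,"z": 0,"rx": 0,"ry": 0,"rz": 0},{"x": -0.07,"y": 1,"z": 0,"rx": 0,"ry": 0,"rz": 0},{"x": -0.07,"y": 1,"z": 0,"rx": 0,"ry": 0,"rz": 0},{"x": -0.07,"y": 1,"z": 0,"rx": 0,"ry": 0,"rz": 0},{"x": -0.07,"y": 1,"z": 0,"rx": 0,"ry": 0,"rz": 0},{"x": -0.07,"y": 1,"z": 0,"rx": 0,"ry": 0,"rz": 0},{"x": -0.07,"y": 1,"z": 0,"rx": 0,"ry": 0,"rz": 0},{"x": -0.07,"y": 1,"z": 0,"rx": 0,"ry": 0,"rz": 0}]'

```text
clock: 32.85
eef_pos: [0.5211, 0.0616, 0.2484]
tcp_rot: [3.141, 0.003, -0.185]
contact_force: [-0.2, -0.6, 1.4]
gripper_width: 0.0857
gripper_force: 0.0
```

Call:
arm_command --rows '[{"x": -0.07,"y": 1,"z": 0,"rx": 0,"ry": 0,"rz": 0},{"x": -0.07,"y": 1,"z": 0,"rx": 0,"ry": 0,"rz": 0},{"x": -0.07,"y": 1,"z": 0,"rx": 0,"ry": 0,"rz": 0},{"x": -0.07,"y": 1,"z": 0,"rx": 0,"ry": 0,"rz": 0},{"x": -0.07,"y": 1,"z": 0,"rx": 0,"ry": 0,"rz": 0},{"x": -0.07,"y": 1,"z": 0,"rx": 0,"ry": 0,"rz": 0},{"x": -0.07,"y": 1,"z": 0,"rx": 0,"ry": 0,"rz": 0},{"x": -0.07,"y": 1,"z": 0,"rx": 0,"ry": 0,"rz": 0},{"x": -0.07,"y": 1,"z": 0,"rx": 0,"ry": 0,"rz": 0},{"x": -0.07,"y": 1,"z": 0,"rx": 0,"ry": 0,"rz": 0},{"x": -0.07,"y": 1,"z": 0,"rx": 0,"ry": 0,"rz": 0},{"x": -0.07,"y": 1,"z": 0,"rx": 0,"ry": 0,"rz": 0}]'

```text
clock: 33.85
eef_pos: [0.4454, -0.229, 0.2485]
tcp_rot: [-3.14, 0.002, -0.185]
contact_force: [1.0, 0.3, 0.3]
gripper_width: 0.0853
gripper_force: 0.0
```

```bash
python3 -c "
from h import *
to((.4165,-.3535,.25))"
```

```text
t 33.85 pos [ 0.4454 -0.229   0.2485] rot [-3.1404e+00  2.5000e-03 -1.8520e-01] w 0.0853 F [1.  0.3 0.3] 0.0
-> [ 0.4165 -0.3535  0.25  ] units [-0.22  5.11 -0.07]
```

Call:
arm_command --rows '[{"x": -0.07,"y": 1,"z": 0,"rx": 0,"ry": 0,"rz": 0},{"x": -0.07,"y": 1,"z": 0,"rx": 0,"ry": 0,"rz": 0},{"x": -0.07,"y": 1,"z": 0,"rx": 0,"ry": 0,"rz": 0},{"x": 0,"y": 0.8,"z": 0,"rx": 0,"ry": 0,"rz": 0},{"x": 0,"y": 0.5,"z": 0,"rx": 0,"ry": 0,"rz": 0},{"x": 0,"y": 0,"z": 0,"rx": 0,"ry": 0,"rz": 0},{"x": 0,"y": 0,"z": 0,"rx": 0,"ry": 0,"rz": 0}]'

```text
clock: 34.43
eef_pos: [0.4212, -0.3326, 0.2489]
tcp_rot: [-3.14, 0.001, -0.186]
contact_force: [0.3, 0.2, -0.1]
gripper_width: 0.0853
gripper_force: 0.0
```

```bash
python3 -c "
from h import *
to((.4165,-.3535,.25),(.4165,-.3535,.1035))"
```

```text
t 34.43 pos [ 0.4212 -0.3326  0.2489] rot [-3.1401e+00  1.5000e-03 -1.8620e-01] w 0.0853 F [ 0.3  0.2 -0.1] 0.0
-> [ 0.4165 -0.3535  0.25  ] units [-0.03  0.86 -0.05]
-> [ 0.4165 -0.3535  0.1035] units [0.01 0.01 5.86]
```

Call:
arm_command --rows '[{"x": 0,"y": 0.5,"z": 0,"rx": 0,"ry": 0,"rz": 0},{"x": 0,"y": 0.35,"z": 0.4,"rx": 0,"ry": 0,"rz": 0},{"x": 0,"y": 0,"z": 0.8,"rx": 0,"ry": 0,"rz": 0},{"x": 0,"y": 0,"z": 0.9,"rx": 0,"ry": 0,"rz": 0},{"x": 0,"y": 0,"z": 0.9,"rx": 0,"ry": 0,"rz": 0},{"x": 0,"y": 0,"z": 0.9,"rx": 0,"ry": 0,"rz": 0},{"x": 0,"y": 0,"z": 0.8,"rx": 0,"ry": 0,"rz": 0},{"x": 0,"y": 0,"z": 0.6,"rx": 0,"ry": 0,"rz": 0},{"x": 0,"y": 0,"z": 0.4,"rx": 0,"ry": 0,"rz": 0},{"x": 0,"y": 0,"z": 0.1,"rx": 0,"ry": 0,"rz": 0},{"x": 0,"y": 0,"z": 0,"rx": 0,"ry": 0,"rz": 0},{"x": 0,"y": 0,"z": 0,"rx": 0,"ry": 0,"rz": 0}]'

```text
clock: 35.43
eef_pos: [0.418, -0.3543, 0.1054]
tcp_rot: [3.141, -0.001, -0.185]
contact_force: [-0.6, 0.2, 0.4]
gripper_width: 0.0856
gripper_force: 0.0
```

Call:
arm_command --rows '[{"x": 0,"y": 0,"z": 0,"rx": 0,"ry": 0,"rz": 0},{"x": 0,"y": 0,"z": 0,"rx": 0,"ry": 0,"rz": 0},{"x": 0,"y": 0,"z": 0,"rx": 0,"ry": 0,"rz": 0},{"x": 0,"y": 0,"z": 0,"rx": 0,"ry": 0,"rz": 0},{"x": 0,"y": 0,"z": 0,"rx": 0,"ry": 0,"rz": 0},{"x": 0,"y": 0,"z": 0,"rx": 0,"ry": 0,"rz": 0},{"x": 0,"y": 0,"z": 0,"rx": 0,"ry": 0,"rz": 0}]' --gripper 0.35

```text
clock: 36.02
eef_pos: [0.4181, -0.3542, 0.1058]
tcp_rot: [3.141, -0.001, -0.185]
contact_force: [-0.9, 2.1, 5.8]
gripper_width: 0.0551
gripper_force: 42.9
```

```bash
python3 -c "
from h import *
to((.4165,-.3535,.19),(.5604,-.0112,.19),(.5604,-.0112,.0926))"
```

```text
t 36.02 pos [ 0.4181 -0.3542  0.1058] rot [ 3.1406e+00 -1.5000e-03 -1.8520e-01] w 0.0551 F [-0.9  2.1  5.8] 42.9
-> [ 0.4165 -0.3535  0.19  ] units [-0.06 -0.01 -3.37]
-> [ 0.5604 -0.0112  0.19  ] units [ 3.140e+00 -1.452e+01 -1.000e-02]
-> [ 0.5604 -0.0112  0.0926] units [-0.01 -0.    3.9 ]
```

Call:
arm_command --rows '[{"x": 0,"y": 0,"z": -0.2,"rx": 0,"ry": 0,"rz": 0},{"x": 0,"y": 0,"z": -0.5,"rx": 0,"ry": 0,"rz": 0},{"x": 0,"y": 0,"z": -0.8,"rx": 0,"ry": 0,"rz": 0},{"x": 0,"y": 0,"z": -0.8,"rx": 0,"ry": 0,"rz": 0},{"x": 0,"y": 0,"z": -0.6,"rx": 0,"ry": 0,"rz": 0},{"x": 0.05,"y": -0.2,"z": -0.4,"rx": 0,"ry": 0,"rz": 0},{"x": 0.12,"y": -0.5,"z": 0,"rx": 0,"ry": 0,"rz": 0},{"x": 0.2,"y": -0.8,"z": 0,"rx": 0,"ry": 0,"rz": 0},{"x": 0.2,"y": -0.9,"z": 0,"rx": 0,"ry": 0,"rz": 0},{"x": 0.2,"y": -0.9,"z": 0,"rx": 0,"ry": 0,"rz": 0},{"x": 0.2,"y": -0.9,"z": 0,"rx": 0,"ry": 0,"rz": 0},{"x": 0.2,"y": -0.9,"z": 0,"rx": 0,"ry": 0,"rz": 0}]'

```text
clock: 37.02
eef_pos: [0.4698, -0.2315, 0.186]
tcp_rot: [-3.14, 0.002, -0.185]
contact_force: [-0.6, -0.2, -2.2]
gripper_width: 0.0554
gripper_force: 43.3
```

Call:
arm_command --rows '[{"x": 0.2,"y": -0.9,"z": 0,"rx": 0,"ry": 0,"rz": 0},{"x": 0.2,"y": -0.9,"z": 0,"rx": 0,"ry": 0,"rz": 0},{"x": 0.2,"y": -0.9,"z": 0,"rx": 0,"ry": 0,"rz": 0},{"x": 0.2,"y": -0.9,"z": 0,"rx": 0,"ry": 0,"rz": 0},{"x": 0.2,"y": -0.9,"z": 0,"rx": 0,"ry": 0,"rz": 0},{"x": 0.2,"y": -0.9,"z": 0,"rx": 0,"ry": 0,"rz": 0},{"x": 0.2,"y": -0.9,"z": 0,"rx": 0,"ry": 0,"rz": 0},{"x": 0.2,"y": -0.9,"z": 0,"rx": 0,"ry": 0,"rz": 0},{"x": 0.2,"y": -0.9,"z": 0,"rx": 0,"ry": 0,"rz": 0},{"x": 0.1,"y": -0.7,"z": 0,"rx": 0,"ry": 0,"rz": 0},{"x": 0,"y": -0.3,"z": 0,"rx": 0,"ry": 0,"rz": 0},{"x": 0,"y": 0,"z": 0,"rx": 0,"ry": 0,"rz": 0}]'

```text
clock: 38.02
eef_pos: [0.5578, -0.0168, 0.1861]
tcp_rot: [-3.141, 0.002, -0.182]
contact_force: [-0.4, -0.6, -2.1]
gripper_width: 0.0551
gripper_force: 43.1
```

```bash
python3 -c "
from h import *
to((.5618,-.0112,.12),(.5618,-.0112,.0948))"
```

```text
t 38.02 pos [ 0.5578 -0.0168  0.1861] rot [-3.1413e+00  2.3000e-03 -1.8240e-01] w 0.0551 F [-0.4 -0.6 -2.1] 43.1
-> [ 0.5618 -0.0112  0.12  ] units [ 0.12 -0.25  2.65]
-> [ 0.5618 -0.0112  0.0948] units [0.   0.   1.01]
```

Call:
arm_command --rows '[{"x": 0.1,"y": -0.15,"z": 0.3,"rx": 0,"ry": 0,"rz": 0},{"x": 0,"y": 0,"z": 0.6,"rx": 0,"ry": 0,"rz": 0},{"x": 0,"y": 0,"z": 0.6,"rx": 0,"ry": 0,"rz": 0},{"x": 0,"y": 0,"z": 0.6,"rx": 0,"ry": 0,"rz": 0},{"x": 0,"y": 0,"z": 0.6,"rx": 0,"ry": 0,"rz": 0},{"x": 0,"y": 0,"z": 0.4,"rx": 0,"ry": 0,"rz": 0},{"x": 0,"y": 0,"z": 0.25,"rx": 0,"ry": 0,"rz": 0},{"x": 0,"y": 0,"z": 0.15,"rx": 0,"ry": 0,"rz": 0},{"x": 0,"y": 0,"z": 0,"rx": 0,"ry": 0,"rz": 0},{"x": 0,"y": 0,"z": 0,"rx": 0,"ry": 0,"rz": 0}]'

```text
clock: 38.85
eef_pos: [0.5619, -0.0161, 0.1002]
tcp_rot: [3.141, -0.001, -0.185]
contact_force: [0.4, 0.5, -1.8]
gripper_width: 0.0555
gripper_force: 43.2
```

```bash
python3 -c "
from h import *
to((.5618,-.0112,.0938))"
```

```text
t 38.85 pos [ 0.5619 -0.0161  0.1002] rot [ 3.1415e+00 -8.0000e-04 -1.8550e-01] w 0.0555 F [ 0.4  0.5 -1.8] 43.2
-> [ 0.5618 -0.0112  0.0938] units [-0.04 -0.19  0.25]
```

Call:
arm_command --rows '[{"x": -0.04,"y": -0.19,"z": 0.08,"rx": 0,"ry": 0,"rz": 0},{"x": 0,"y": 0,"z": 0.08,"rx": 0,"ry": 0,"rz": 0},{"x": 0,"y": 0,"z": 0.06,"rx": 0,"ry": 0,"rz": 0},{"x": 0,"y": 0,"z": 0.03,"rx": 0,"ry": 0,"rz": 0},{"x": 0,"y": 0,"z": 0,"rx": 0,"ry": 0,"rz": 0},{"x": 0,"y": 0,"z": 0,"rx": 0,"ry": 0,"rz": 0}]'

```text
clock: 39.35
eef_pos: [0.5617, -0.0109, 0.0939]
tcp_rot: [-3.141, -0.001, -0.185]
contact_force: [-1.3, 1.1, 1.7]
gripper_width: 0.0554
gripper_force: 43.6
```

Call:
arm_command --rows '[{"x": 0,"y": 0,"z": 0,"rx": 0,"ry": 0,"rz": 0},{"x": 0,"y": 0,"z": 0,"rx": 0,"ry": 0,"rz": 0},{"x": 0,"y": 0,"z": 0,"rx": 0,"ry": 0,"rz": 0},{"x": 0,"y": 0,"z": 0,"rx": 0,"ry": 0,"rz": 0},{"x": 0,"y": 0,"z": 0,"rx": 0,"ry": 0,"rz": 0},{"x": 0,"y": 0,"z": -0.5,"rx": 0,"ry": 0,"rz": 0},{"x": 0,"y": 0,"z": -0.9,"rx": 0,"ry": 0,"rz": 0},{"x": 0,"y": 0,"z": -1,"rx": 0,"ry": 0,"rz": 0},{"x": 0,"y": 0,"z": -1,"rx": 0,"ry": 0,"rz": 0},{"x": 0,"y": 0,"z": -1,"rx": 0,"ry": 0,"rz": 0},{"x": 0,"y": 0,"z": -1,"rx": 0,"ry": 0,"rz": 0},{"x": 0,"y": 0,"z": -0.9,"rx": 0,"ry": 0,"rz": 0}]' --gripper 1

```text
clock: 40.35
eef_pos: [0.5615, -0.0111, 0.2527]
tcp_rot: [3.141, -0.001, -0.185]
contact_force: [0.1, 0.4, -0.3]
gripper_width: 0.0857
gripper_force: 0.0
```

Call:
arm_command --rows '[{"x": 0.15,"y": 0.5,"z": 0,"rx": 0,"ry": 0,"rz": 0},{"x": 0.3,"y": 1,"z": 0,"rx": 0,"ry": 0,"rz": 0},{"x": 0.3,"y": 1,"z": 0,"rx": 0,"ry": 0,"rz": 0},{"x": 0.3,"y": 1,"z": 0,"rx": 0,"ry": 0,"rz": 0},{"x": 0.3,"y": 1,"z": 0,"rx": 0,"ry": 0,"rz": 0},{"x": 0.3,"y": 1,"z": 0,"rx": 0,"ry": 0,"rz": 0},{"x": 0.3,"y": 1,"z": 0,"rx": 0,"ry": 0,"rz": 0},{"x": 0.3,"y": 1,"z": 0,"rx": 0,"ry": 0,"rz": 0},{"x": 0.3,"y": 1,"z": 0,"rx": 0,"ry": 0,"rz": 0},{"x": 0.3,"y": 1,"z": 0,"rx": 0,"ry": 0,"rz": 0},{"x": 0.3,"y": 1,"z": 0,"rx": 0,"ry": 0,"rz": 0},{"x": 0.3,"y": 1,"z": 0,"rx": 0,"ry": 0,"rz": 0}]'

```text
clock: 41.35
eef_pos: [0.593, -0.3111, 0.2503]
tcp_rot: [-3.141, 0.001, -0.185]
contact_force: [-0.7, -0.2, -0.2]
gripper_width: 0.0853
gripper_force: 0.0
```

Call:
arm_command --rows '[{"x": 0.3,"y": 1,"z": 0,"rx": 0,"ry": 0,"rz": 0},{"x": 0.15,"y": 0.8,"z": 0,"rx": 0,"ry": 0,"rz": 0},{"x": 0,"y": 0.3,"z": 0,"rx": 0,"ry": 0,"rz": 0},{"x": 0,"y": 0,"z": 0,"rx": 0,"ry": 0,"rz": 0},{"x": 0,"y": 0,"z": 0,"rx": 0,"ry": 0,"rz": 0}]'

```text
clock: 41.77
eef_pos: [0.5944, -0.3627, 0.2504]
tcp_rot: [-3.141, 0.001, -0.186]
contact_force: [-0.0, -0.2, -0.2]
gripper_width: 0.0855
gripper_force: 0.0
```

```bash
python3 - <<'E'
from h import *
to((.596,-.3539,.22),(.596,-.3539,.1155))
from cell import viewer
for n in("top","scene"):
    d=viewer.get_image(n);X=cloud(d).reshape(-1,3)
    P=X[(np.hypot(X[:,0]-.56,X[:,1]+.01)<.05)&(X[:,2]>.085)&(X[:,2]<.14)];print(n,len(P),cv2.minAreaRect((P[:,:2]*1000).astype(np.float32)) if len(P) else 0,P[:,2].max())
E
```

```text
t 41.77 pos [ 0.5944 -0.3627  0.2504] rot [-3.1407e+00  9.0000e-04 -1.8570e-01] w 0.0855 F [-0.  -0.2 -0.2] 0.0
-> [ 0.596  -0.3539  0.22  ] units [-0.   -0.36  1.22]
-> [ 0.596  -0.3539  0.1155] units [0.   0.   4.18]
top 763 ((558.6231689453125, -7.022216796875), (55.696617126464844, 57.03817367553711), 79.48137664794922) 0.13420955866423723
scene 539 ((561.5234375, -10.70001220703125), (60.20496368408203, 60.20708465576172), 78.64864349365234) 0.1319882055986793
```

Call:
arm_command --rows '[{"x": 0,"y": -0.2,"z": 0.4,"rx": 0,"ry": 0,"rz": 0},{"x": 0,"y": -0.16,"z": 0.8,"rx": 0,"ry": 0,"rz": 0},{"x": 0,"y": 0,"z": 0.9,"rx": 0,"ry": 0,"rz": 0},{"x": 0,"y": 0,"z": 0.9,"rx": 0,"ry": 0,"rz": 0},{"x": 0,"y": 0,"z": 0.8,"rx": 0,"ry": 0,"rz": 0},{"x": 0,"y": 0,"z": 0.7,"rx": 0,"ry": 0,"rz": 0},{"x": 0,"y": 0,"z": 0.5,"rx": 0,"ry": 0,"rz": 0},{"x": 0,"y": 0,"z": 0.3,"rx": 0,"ry": 0,"rz": 0},{"x": 0,"y": 0,"z": 0.1,"rx": 0,"ry": 0,"rz": 0},{"x": 0,"y": 0,"z": 0,"rx": 0,"ry": 0,"rz": 0},{"x": 0,"y": 0,"z": 0,"rx": 0,"ry": 0,"rz": 0}]'

```text
clock: 42.78
eef_pos: [0.597, -0.3542, 0.1172]
tcp_rot: [3.141, -0.002, -0.185]
contact_force: [-0.5, 0.3, 0.6]
gripper_width: 0.0857
gripper_force: 0.0
```

Call:
arm_command --rows '[{"x": 0,"y": 0,"z": 0,"rx": 0,"ry": 0,"rz": 0},{"x": 0,"y": 0,"z": 0,"rx": 0,"ry": 0,"rz": 0},{"x": 0,"y": 0,"z": 0,"rx": 0,"ry": 0,"rz": 0},{"x": 0,"y": 0,"z": 0,"rx": 0,"ry": 0,"rz": 0},{"x": 0,"y": 0,"z": 0,"rx": 0,"ry": 0,"rz": 0},{"x": 0,"y": 0,"z": 0,"rx": 0,"ry": 0,"rz": 0},{"x": 0,"y": 0,"z": 0,"rx": 0,"ry": 0,"rz": 0}]' --gripper 0.35

```text
clock: 43.37
eef_pos: [0.5968, -0.3548, 0.1174]
tcp_rot: [3.141, -0.002, -0.185]
contact_force: [-0.9, -0.1, 5.5]
gripper_width: 0.0568
gripper_force: 43.4
```

```bash
python3 -c "
from h import *
to((.596,-.3539,.2),(.6412,.0459,.2),(.6412,.0459,.1042))"
```

```text
t 43.37 pos [ 0.5968 -0.3548  0.1174] rot [ 3.1406e+00 -2.0000e-03 -1.8540e-01] w 0.0568 F [-0.9 -0.1  5.5] 43.4
-> [ 0.596  -0.3539  0.2   ] units [-0.03 -0.03 -3.3 ]
-> [0.6412 0.0459 0.2   ] units [ -1.17 -16.05  -0.02]
-> [0.6412 0.0459 0.1042] units [-0.01 -0.    3.83]
```

Call:
arm_command --rows '[{"x": 0,"y": 0,"z": -0.2,"rx": 0,"ry": 0,"rz": 0},{"x": 0,"y": 0,"z": -0.5,"rx": 0,"ry": 0,"rz": 0},{"x": 0,"y": 0,"z": -0.8,"rx": 0,"ry": 0,"rz": 0},{"x": 0,"y": 0,"z": -0.8,"rx": 0,"ry": 0,"rz": 0},{"x": 0,"y": 0,"z": -0.6,"rx": 0,"ry": 0,"rz": 0},{"x": 0,"y": -0.2,"z": -0.4,"rx": 0,"ry": 0,"rz": 0},{"x": 0,"y": -0.5,"z": 0,"rx": 0,"ry": 0,"rz": 0},{"x": 0,"y": -0.8,"z": 0,"rx": 0,"ry": 0,"rz": 0},{"x": -0.05,"y": -0.9,"z": 0,"rx": 0,"ry": 0,"rz": 0},{"x": -0.07,"y": -0.9,"z": 0,"rx": 0,"ry": 0,"rz": 0},{"x": -0.07,"y": -0.9,"z": 0,"rx": 0,"ry": 0,"rz": 0},{"x": -0.07,"y": -0.9,"z": 0,"rx": 0,"ry": 0,"rz": 0}]'

```text
clock: 44.37
eef_pos: [0.6129, -0.2252, 0.1971]
tcp_rot: [-3.14, 0.003, -0.185]
contact_force: [0.6, 0.2, -4.0]
gripper_width: 0.0569
gripper_force: 43.6
```

Call:
arm_command --rows '[{"x": -0.07,"y": -0.9,"z": 0,"rx": 0,"ry": 0,"rz": 0},{"x": -0.07,"y": -0.9,"z": 0,"rx": 0,"ry": 0,"rz": 0},{"x": -0.07,"y": -0.9,"z": 0,"rx": 0,"ry": 0,"rz": 0},{"x": -0.07,"y": -0.9,"z": 0,"rx": 0,"ry": 0,"rz": 0},{"x": -0.07,"y": -0.9,"z": 0,"rx": 0,"ry": 0,"rz": 0},{"x": -0.07,"y": -0.9,"z": 0,"rx": 0,"ry": 0,"rz": 0},{"x": -0.07,"y": -0.9,"z": 0,"rx": 0,"ry": 0,"rz": 0},{"x": -0.07,"y": -0.9,"z": 0,"rx": 0,"ry": 0,"rz": 0},{"x": -0.07,"y": -0.9,"z": 0,"rx": 0,"ry": 0,"rz": 0},{"x": -0.07,"y": -0.9,"z": 0,"rx": 0,"ry": 0,"rz": 0},{"x": -0.07,"y": -0.8,"z": 0,"rx": 0,"ry": 0,"rz": 0},{"x": 0,"y": -0.4,"z": 0,"rx": 0,"ry": 0,"rz": 0}]'

```text
clock: 45.37
eef_pos: [0.6404, 0.0301, 0.1973]
tcp_rot: [-3.141, 0.003, -0.183]
contact_force: [0.7, 0.2, -4.2]
gripper_width: 0.057
gripper_force: 43.6
```

Call:
arm_command --rows '[{"x": 0,"y": 0,"z": 0,"rx": 0,"ry": 0,"rz": 0},{"x": 0,"y": 0,"z": 0,"rx": 0,"ry": 0,"rz": 0}]'

```text
clock: 45.53
eef_pos: [0.641, 0.0267, 0.1978]
tcp_rot: [3.141, 0.001, -0.184]
contact_force: [-0.1, -0.5, -4.4]
gripper_width: 0.0562
gripper_force: 43.6
```

```bash
python3 -c "
from h import *
to((.642,.0459,.2),(.642,.0459,.11))"
```

```text
t 45.53 pos [0.641  0.0267 0.1978] rot [ 3.1408e+00  1.3000e-03 -1.8380e-01] w 0.0562 F [-0.1 -0.5 -4.4] 43.6
-> [0.642  0.0459 0.2   ] units [-0.1  -0.76 -0.09]
-> [0.642  0.0459 0.11  ] units [ 0.  -0.   3.6]
```

Call:
arm_command --rows '[{"x": -0.1,"y": -0.4,"z": 0,"rx": 0,"ry": 0,"rz": 0},{"x": 0,"y": -0.36,"z": 0,"rx": 0,"ry": 0,"rz": 0},{"x": 0,"y": 0,"z": 0.3,"rx": 0,"ry": 0,"rz": 0},{"x": 0,"y": 0,"z": 0.6,"rx": 0,"ry": 0,"rz": 0},{"x": 0,"y": 0,"z": 0.7,"rx": 0,"ry": 0,"rz": 0},{"x": 0,"y": 0,"z": 0.7,"rx": 0,"ry": 0,"rz": 0},{"x": 0,"y": 0,"z": 0.6,"rx": 0,"ry": 0,"rz": 0},{"x": 0,"y": 0,"z": 0.3,"rx": 0,"ry": 0,"rz": 0},{"x": 0,"y": 0,"z": 0.15,"rx": 0,"ry": 0,"rz": 0},{"x": 0,"y": 0,"z": 0,"rx": 0,"ry": 0,"rz": 0},{"x": 0,"y": 0,"z": 0,"rx": 0,"ry": 0,"rz": 0}]'

```text
clock: 46.45
eef_pos: [0.643, 0.0453, 0.1154]
tcp_rot: [-3.142, -0.001, -0.185]
contact_force: [-0.4, -0.4, -3.3]
gripper_width: 0.057
gripper_force: 43.7
```

```bash
python3 -c "
from h import *
to((.642,.0459,.1054))"
```

```text
t 46.45 pos [0.643  0.0453 0.1154] rot [-3.1416e+00 -1.0000e-03 -1.8530e-01] w 0.057 F [-0.4 -0.4 -3.3] 43.7
-> [0.642  0.0459 0.1054] units [-0.04 -0.01  0.4 ]
```

Call:
arm_command --rows '[{"x": -0.04,"y": 0,"z": 0.15,"rx": 0,"ry": 0,"rz": 0},{"x": 0,"y": 0,"z": 0.1,"rx": 0,"ry": 0,"rz": 0},{"x": 0,"y": 0,"z": 0.08,"rx": 0,"ry": 0,"rz": 0},{"x": 0,"y": 0,"z": 0.05,"rx": 0,"ry": 0,"rz": 0},{"x": 0,"y": 0,"z": 0.03,"rx": 0,"ry": 0,"rz": 0},{"x": 0,"y": 0,"z": 0,"rx": 0,"ry": 0,"rz": 0},{"x": 0,"y": 0,"z": 0,"rx": 0,"ry": 0,"rz": 0}]'

```text
clock: 47.03
eef_pos: [0.6418, 0.0456, 0.1054]
tcp_rot: [3.142, -0.001, -0.185]
contact_force: [-2.3, -0.9, 4.6]
gripper_width: 0.0571
gripper_force: 44.3
```

Call:
arm_command --rows '[{"x": 0,"y": 0,"z": 0,"rx": 0,"ry": 0,"rz": 0},{"x": 0,"y": 0,"z": 0,"rx": 0,"ry": 0,"rz": 0},{"x": 0,"y": 0,"z": 0,"rx": 0,"ry": 0,"rz": 0},{"x": 0,"y": 0,"z": 0,"rx": 0,"ry": 0,"rz": 0},{"x": 0,"y": 0,"z": 0,"rx": 0,"ry": 0,"rz": 0},{"x": 0,"y": 0,"z": -0.5,"rx": 0,"ry": 0,"rz": 0},{"x": 0,"y": 0,"z": -0.9,"rx": 0,"ry": 0,"rz": 0},{"x": 0,"y": 0,"z": -1,"rx": 0,"ry": 0,"rz": 0},{"x": 0,"y": 0,"z": -1,"rx": 0,"ry": 0,"rz": 0},{"x": 0,"y": 0,"z": -1,"rx": 0,"ry": 0,"rz": 0},{"x": 0,"y": 0,"z": -0.9,"rx": 0,"ry": 0,"rz": 0},{"x": 0,"y": 0,"z": -0.5,"rx": 0,"ry": 0,"rz": 0}]' --gripper 1

```text
clock: 48.03
eef_pos: [0.6424, 0.0457, 0.2528]
tcp_rot: [-3.141, -0.004, -0.185]
contact_force: [-0.3, 0.8, 0.4]
gripper_width: 0.0857
gripper_force: 0.0
```

Call:
arm_command --rows '[{"x": 0,"y": 0.5,"z": 0,"rx": 0,"ry": 0,"rz": 0},{"x": -0.15,"y": 1,"z": 0,"rx": 0,"ry": 0,"rz": 0},{"x": -0.15,"y": 1,"z": 0,"rx": 0,"ry": 0,"rz": 0},{"x": -0.15,"y": 1,"z": 0,"rx": 0,"ry": 0,"rz": 0},{"x": -0.15,"y": 1,"z": 0,"rx": 0,"ry": 0,"rz": 0},{"x": -0.15,"y": 1,"z": 0,"rx": 0,"ry": 0,"rz": 0},{"x": -0.15,"y": 1,"z": 0,"rx": 0,"ry": 0,"rz": 0},{"x": -0.15,"y": 1,"z": 0,"rx": 0,"ry": 0,"rz": 0},{"x": -0.15,"y": 1,"z": 0,"rx": 0,"ry": 0,"rz": 0},{"x": -0.15,"y": 1,"z": 0,"rx": 0,"ry": 0,"rz": 0},{"x": -0.15,"y": 1,"z": 0,"rx": 0,"ry": 0,"rz": 0},{"x": -0.15,"y": 1,"z": 0,"rx": 0,"ry": 0,"rz": 0}]'

```text
clock: 49.03
eef_pos: [0.5466, -0.231, 0.2481]
tcp_rot: [-3.141, 0.002, -0.186]
contact_force: [-0.1, -0.6, -0.2]
gripper_width: 0.0854
gripper_force: 0.0
```

Call:
arm_command --rows '[{"x": -0.15,"y": 1,"z": 0,"rx": 0,"ry": 0,"rz": 0},{"x": -0.15,"y": 1,"z": 0,"rx": 0,"ry": 0,"rz": 0},{"x": -0.15,"y": 1,"z": 0,"rx": 0,"ry": 0,"rz": 0},{"x": -0.15,"y": 1,"z": 0,"rx": 0,"ry": 0,"rz": 0},{"x": -0.15,"y": 0.8,"z": 0,"rx": 0,"ry": 0,"rz": 0},{"x": 0,"y": 0.4,"z": 0,"rx": 0,"ry": 0,"rz": 0},{"x": 0,"y": 0,"z": 0,"rx": 0,"ry": 0,"rz": 0},{"x": 0,"y": 0,"z": 0,"rx": 0,"ry": 0,"rz": 0}]'

```text
clock: 49.7
eef_pos: [0.5054, -0.3535, 0.2486]
tcp_rot: [-3.14, 0.001, -0.186]
contact_force: [-0.5, -0.1, -0.1]
gripper_width: 0.0855
gripper_force: 0.0
```

```bash
python3 - <<'E'
from h import *
to((.5038,-.3546,.2),(.5038,-.3546,.1095))
from cell import viewer
for n in("top","scene"):
    d=viewer.get_image(n);X=cloud(d).reshape(-1,3)
    P=X[(np.hypot(X[:,0]-.639,X[:,1]-.047)<.037)&(X[:,2]>.138)&(X[:,2]<.16)];print(n,len(P),P.mean(0) if len(P) else 0)
E
```

```text
t 49.7 pos [ 0.5054 -0.3535  0.2486] rot [-3.1405e+00  1.1000e-03 -1.8620e-01] w 0.0855 F [-0.5 -0.1 -0.1] 0.0
-> [ 0.5038 -0.3546  0.2   ] units [-0.05  0.06  1.95]
-> [ 0.5038 -0.3546  0.1095] units [0.   0.   3.62]
top 195 [0.63847359 0.04833637 0.1450006 ]
scene 93 [0.64334838 0.04242836 0.14316479]
```

Bottle is back to within 1 mm. Now the can.

Call:
arm_command --rows '[{"x": -0.08,"y": 0.05,"z": 0.5,"rx": 0,"ry": 0,"rz": 0},{"x": 0,"y": 0,"z": 0.8,"rx": 0,"ry": 0,"rz": 0},{"x": 0,"y": 0,"z": 0.9,"rx": 0,"ry": 0,"rz": 0},{"x": 0,"y": 0,"z": 0.9,"rx": 0,"ry": 0,"rz": 0},{"x": 0,"y": 0,"z": 0.8,"rx": 0,"ry": 0,"rz": 0},{"x": 0,"y": 0,"z": 0.8,"rx": 0,"ry": 0,"rz": 0},{"x": 0,"y": 0,"z": 0.5,"rx": 0,"ry": 0,"rz": 0},{"x": 0,"y": 0,"z": 0.3,"rx": 0,"ry": 0,"rz": 0},{"x": 0,"y": 0,"z": 0.05,"rx": 0,"ry": 0,"rz": 0},{"x": 0,"y": 0,"z": 0,"rx": 0,"ry": 0,"rz": 0},{"x": 0,"y": 0,"z": 0,"rx": 0,"ry": 0,"rz": 0}]'

```text
clock: 50.72
eef_pos: [0.5042, -0.3545, 0.1119]
tcp_rot: [3.141, -0.002, -0.185]
contact_force: [-0.5, -0.4, 0.7]
gripper_width: 0.0853
gripper_force: 0.0
```

Call:
arm_command --rows '[{"x": 0,"y": 0,"z": 0,"rx": 0,"ry": 0,"rz": 0},{"x": 0,"y": 0,"z": 0,"rx": 0,"ry": 0,"rz": 0},{"x": 0,"y": 0,"z": 0,"rx": 0,"ry": 0,"rz": 0},{"x": 0,"y": 0,"z": 0,"rx": 0,"ry": 0,"rz": 0},{"x": 0,"y": 0,"z": 0,"rx": 0,"ry": 0,"rz": 0},{"x": 0,"y": 0,"z": 0,"rx": 0,"ry": 0,"rz": 0},{"x": 0,"y": 0,"z": 0,"rx": 0,"ry": 0,"rz": 0}]' --gripper 0.3

```text
clock: 51.3
eef_pos: [0.5038, -0.355, 0.1118]
tcp_rot: [3.141, -0.001, -0.185]
contact_force: [-0.1, 0.3, 5.6]
gripper_width: 0.0517
gripper_force: 42.1
```

```bash
python3 -c "
from h import *
to((.5038,-.3546,.2),(.6127,-.0876,.2),(.6127,-.0876,.0981))"
```

```text
t 51.3 pos [ 0.5038 -0.355   0.1118] rot [ 3.1405e+00 -1.5000e-03 -1.8540e-01] w 0.0517 F [-0.1  0.3  5.6] 42.1
-> [ 0.5038 -0.3546  0.2   ] units [ 0.   -0.01 -3.53]
-> [ 0.6127 -0.0876  0.2   ] units [ 2.31e+00 -1.13e+01 -1.00e-02]
-> [ 0.6127 -0.0876  0.0981] units [-0.01 -0.    4.08]
```

Call:
arm_command --rows '[{"x": 0,"y": 0,"z": -0.2,"rx": 0,"ry": 0,"rz": 0},{"x": 0,"y": 0,"z": -0.5,"rx": 0,"ry": 0,"rz": 0},{"x": 0,"y": 0,"z": -0.8,"rx": 0,"ry": 0,"rz": 0},{"x": 0,"y": 0,"z": -0.8,"rx": 0,"ry": 0,"rz": 0},{"x": 0,"y": 0,"z": -0.6,"rx": 0,"ry": 0,"rz": 0},{"x": 0.05,"y": -0.2,"z": -0.4,"rx": 0,"ry": 0,"rz": 0},{"x": 0.1,"y": -0.5,"z": 0,"rx": 0,"ry": 0,"rz": 0},{"x": 0.18,"y": -0.8,"z": 0,"rx": 0,"ry": 0,"rz": 0},{"x": 0.18,"y": -0.9,"z": 0,"rx": 0,"ry": 0,"rz": 0},{"x": 0.18,"y": -0.9,"z": 0,"rx": 0,"ry": 0,"rz": 0},{"x": 0.18,"y": -0.9,"z": 0,"rx": 0,"ry": 0,"rz": 0},{"x": 0.18,"y": -0.9,"z": 0,"rx": 0,"ry": 0,"rz": 0}]'

```text
clock: 52.3
eef_pos: [0.5526, -0.2313, 0.1916]
tcp_rot: [-3.14, 0.003, -0.185]
contact_force: [0.2, 0.2, -3.1]
gripper_width: 0.052
gripper_force: 42.5
```

Call:
arm_command --rows '[{"x": 0.18,"y": -0.9,"z": 0,"rx": 0,"ry": 0,"rz": 0},{"x": 0.18,"y": -0.9,"z": 0,"rx": 0,"ry": 0,"rz": 0},{"x": 0.18,"y": -0.9,"z": 0,"rx": 0,"ry": 0,"rz": 0},{"x": 0.18,"y": -0.9,"z": 0,"rx": 0,"ry": 0,"rz": 0},{"x": 0.18,"y": -0.9,"z": 0,"rx": 0,"ry": 0,"rz": 0},{"x": 0.18,"y": -0.8,"z": 0,"rx": 0,"ry": 0,"rz": 0},{"x": 0.1,"y": -0.5,"z": 0,"rx": 0,"ry": 0,"rz": 0},{"x": 0,"y": -0.2,"z": 0,"rx": 0,"ry": 0,"rz": 0},{"x": 0,"y": 0,"z": 0,"rx": 0,"ry": 0,"rz": 0},{"x": 0,"y": 0,"z": 0,"rx": 0,"ry": 0,"rz": 0}]'

```text
clock: 53.13
eef_pos: [0.609, -0.0922, 0.1927]
tcp_rot: [3.141, 0.001, -0.185]
contact_force: [-0.9, -0.6, -3.5]
gripper_width: 0.0517
gripper_force: 42.5
```

```bash
python3 -c "
from h import *
to((.6127,-.0876,.2),(.6127,-.0876,.11))"
```

```text
t 53.13 pos [ 0.609  -0.0922  0.1927] rot [ 3.1411e+00  1.1000e-03 -1.8490e-01] w 0.0517 F [-0.9 -0.6 -3.5] 42.5
-> [ 0.6127 -0.0876  0.2   ] units [ 0.11 -0.21 -0.29]
-> [ 0.6127 -0.0876  0.11  ] units [ 0.  -0.   3.6]
```

Call:
arm_command --rows '[{"x": 0.09,"y": -0.2,"z": 0,"rx": 0,"ry": 0,"rz": 0},{"x": 0,"y": 0,"z": 0.3,"rx": 0,"ry": 0,"rz": 0},{"x": 0,"y": 0,"z": 0.6,"rx": 0,"ry": 0,"rz": 0},{"x": 0,"y": 0,"z": 0.7,"rx": 0,"ry": 0,"rz": 0},{"x": 0,"y": 0,"z": 0.7,"rx": 0,"ry": 0,"rz": 0},{"x": 0,"y": 0,"z": 0.6,"rx": 0,"ry": 0,"rz": 0},{"x": 0,"y": 0,"z": 0.3,"rx": 0,"ry": 0,"rz": 0},{"x": 0,"y": 0,"z": 0.1,"rx": 0,"ry": 0,"rz": 0},{"x": 0,"y": 0,"z": 0,"rx": 0,"ry": 0,"rz": 0},{"x": 0,"y": 0,"z": 0,"rx": 0,"ry": 0,"rz": 0}]'

```text
clock: 53.97
eef_pos: [0.613, -0.0879, 0.1115]
tcp_rot: [3.141, -0.001, -0.186]
contact_force: [0.2, 0.4, -3.0]
gripper_width: 0.0522
gripper_force: 42.5
```

```bash
python3 -c "
from h import *
to((.6127,-.0876,.0998))"
```

```text
t 53.97 pos [ 0.613  -0.0879  0.1115] rot [ 3.1414e+00 -1.3000e-03 -1.8560e-01] w 0.0522 F [ 0.2  0.4 -3. ] 42.5
-> [ 0.6127 -0.0876  0.0998] units [-0.01 -0.01  0.47]
```

Call:
arm_command --rows '[{"x": 0,"y": 0,"z": 0.15,"rx": 0,"ry": 0,"rz": 0},{"x": 0,"y": 0,"z": 0.12,"rx": 0,"ry": 0,"rz": 0},{"x": 0,"y": 0,"z": 0.08,"rx": 0,"ry": 0,"rz": 0},{"x": 0,"y": 0,"z": 0.07,"rx": 0,"ry": 0,"rz": 0},{"x": 0,"y": 0,"z": 0.04,"rx": 0,"ry": 0,"rz": 0},{"x": 0,"y": 0,"z": 0,"rx": 0,"ry": 0,"rz": 0},{"x": 0,"y": 0,"z": 0,"rx": 0,"ry": 0,"rz": 0}]'

```text
clock: 54.55
eef_pos: [0.6127, -0.0875, 0.0998]
tcp_rot: [3.141, -0.001, -0.185]
contact_force: [-2.3, 0.4, 2.4]
gripper_width: 0.052
gripper_force: 42.8
```

Call:
arm_command --rows '[{"x": 0,"y": 0,"z": 0,"rx": 0,"ry": 0,"rz": 0},{"x": 0,"y": 0,"z": 0,"rx": 0,"ry": 0,"rz": 0},{"x": 0,"y": 0,"z": 0,"rx": 0,"ry": 0,"rz": 0},{"x": 0,"y": 0,"z": 0,"rx": 0,"ry": 0,"rz": 0},{"x": 0,"y": 0,"z": 0,"rx": 0,"ry": 0,"rz": 0},{"x": 0,"y": 0,"z": -0.5,"rx": 0,"ry": 0,"rz": 0},{"x": 0,"y": 0,"z": -0.9,"rx": 0,"ry": 0,"rz": 0},{"x": 0,"y": 0,"z": -1,"rx": 0,"ry": 0,"rz": 0},{"x": 0,"y": 0,"z": -1,"rx": 0,"ry": 0,"rz": 0},{"x": 0,"y": 0,"z": -1,"rx": 0,"ry": 0,"rz": 0},{"x": 0,"y": 0,"z": -0.9,"rx": 0,"ry": 0,"rz": 0},{"x": 0,"y": 0,"z": -0.5,"rx": 0,"ry": 0,"rz": 0}]' --gripper 1

```text
clock: 55.55
eef_pos: [0.6134, -0.0877, 0.2475]
tcp_rot: [3.141, -0.004, -0.185]
contact_force: [0.0, -0.9, 0.2]
gripper_width: 0.0854
gripper_force: 0.0
```

Call:
arm_command --rows '[{"x": 0,"y": 0.5,"z": 0,"rx": 0,"ry": 0,"rz": 0},{"x": 0,"y": 1,"z": 0,"rx": 0,"ry": 0,"rz": 0},{"x": 0,"y": 1,"z": 0,"rx": 0,"ry": 0,"rz": 0},{"x": 0,"y": 1,"z": 0,"rx": 0,"ry": 0,"rz": 0},{"x": 0,"y": 1,"z": 0,"rx": 0,"ry": 0,"rz": 0},{"x": 0,"y": 1,"z": 0,"rx": 0,"ry": 0,"rz": 0},{"x": 0,"y": 1,"z": 0,"rx": 0,"ry": 0,"rz": 0},{"x": 0,"y": 1,"z": 0,"rx": 0,"ry": 0,"rz": 0},{"x": 0,"y": 0.8,"z": 0,"rx": 0,"ry": 0,"rz": 0},{"x": 0,"y": 0.4,"z": 0,"rx": 0,"ry": 0,"rz": 0},{"x": 0,"y": 0,"z": 0,"rx": 0,"ry": 0,"rz": 0},{"x": 0,"y": 0,"z": 0,"rx": 0,"ry": 0,"rz": 0}]'

```text
clock: 56.55
eef_pos: [0.5721, -0.3013, 0.2433]
tcp_rot: [-3.141, 0.001, -0.186]
contact_force: [0.1, 0.1, 0.2]
gripper_width: 0.0852
gripper_force: 0.0
```

```bash
python3 - <<'E'
from h import *
from cell import viewer
to()
for n in("top","scene"):
    d=viewer.get_image(n);Y=cloud(d).reshape(-1,3);o=cloud(np.load(n+"0.npz")).reshape(-1,3)
    for nm,c,r,z0,z1 in(("can",(.611,-.087),.037,.132,.16),("cap",(.64,.046),.037,.138,.16),("carton",(.559,-.01),.05,.085,.15),("pear",(.477,.09),.045,.04,.1),("orange",(.42,.022),.045,.04,.1),("apple",(.428,-.068),.04,.04,.1),("pot",(.593,.343),.045,.056,.075)):
        f=lambda X:X[(np.hypot(X[:,0]-c[0],X[:,1]-c[1])<r)&(X[:,2]>z0)&(X[:,2]<z1)]
        a,b=f(o),f(Y);print(n,nm,len(a),len(b),((b.mean(0)-a.mean(0))*1000).round(1) if len(a) and len(b) else b.mean(0))
    cv2.imwrite("pics/fin_%s.png"%n,d["pixels"][...,::-1])
E
```

```text
t 56.55 pos [ 0.5721 -0.3013  0.2433] rot [-3.1407e+00  1.2000e-03 -1.8620e-01] w 0.0852 F [0.1 0.1 0.2] 0.0
top can 454 445 [0.  0.4 0. ]
top cap 193 193 [0.5 0.4 0. ]
top carton 767 768 [ 0.1  1.3 -0.1]
top pear 475 474 [ 0.1 -0.2 -0. ]
top orange 654 295 [12.7  6.5  0.2]
top apple 680 389 [ 9.4 -6.6  1.2]
top pot 0 621 [0.59238414 0.34311423 0.06341825]
scene can 228 231 [ 0.7  0.5 -0.2]
scene cap 94 91 [0.5 0.3 0.2]
scene carton 450 450 [0.8 1.8 0.3]
scene pear 211 207 [ 0.1 -0.3  0.5]
scene orange 309 311 [ 0.2  0.4 -0.2]
scene apple 382 309 [ 3.9  0.5 -1.6]
scene pot 0 200 [0.59788897 0.33700999 0.06113272]
```

View pics/fin_scene.png

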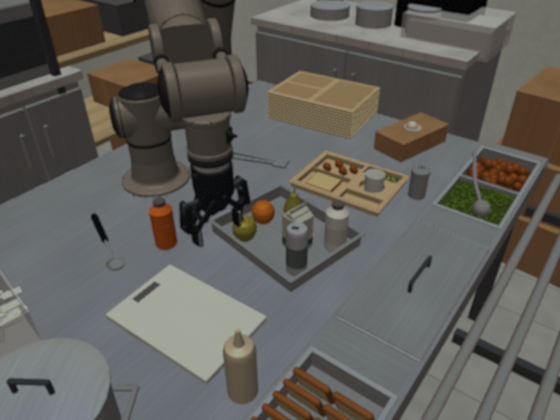

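The can (296,245), carton (297,225) and bottle (337,228) are back within 2 mm, and the pot (374,180) is in the well. The fruit is untouched: the apparent apple and orange shifts come only from the arm hiding them. Handing in.

```bash
python3 -c "
from cell import bot
print(bot.close_job())"
```

```text
the job is handed in; nothing more can be done
None
```

I handed the job in at about 57 s. The dessert pot stands in the tray's cup well about 1.5 mm off centre, and the can, bottle and carton are back in the pan within about 2 mm of where they stood. The hand-in gave no verdict.

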